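Tools and glass back on their outline pads

TASK

Tidy the glazing bench: lay the red glass plate, the blue-handled fid, the wooden lathekin and the amber rondel each flat on the dark pad that bears its own outline, well centred and lined up with the outline, the fid's spike pointing the way its outline points. Set the two glass pieces down, do not drop them.

Things in the scene. Friction and masses are not known exactly. Their poses are not given: they have to be found in the camera images.
- plate_mid (a point): Red glass sliver plate: a loose rectangular slab of thick red glass, 100 x 36 x 16 mm, about 140 g, lying flat. The point is its centre (8 mm above its underside); x along the 100 mm length, y along the 36 mm width, z up. Both ends are alike.
- fid_mid (a point): Enamelled iron fid: loose, lying down, 120 mm long, about 260 g. A blue square handle, 80 mm long and 22 x 22 mm thick, then a thin brass collar and a tapering steel spike 40 mm long. The point is half-way along its length, at half height (11 mm above its underside), on the handle 20 mm from its spike end; x along its length toward the spike's tip, y across, z up. The handle spans x = -60 to +20 mm, the spike +20 to +60 mm.
- fid_tip (a point): Tip of the fid's steel spike, 60 mm along +x from the fid's middle; same axes.
- lathekin_mid (a point): Hardwood lathekin: a loose flat dark brown wooden bar with both ends pointed, 116 x 26 x 16 mm, about 60 g, lying flat (straight sides over the middle 90 mm). The point is its centre (8 mm above its underside); x along its length, y across the 26 mm width, z up. Both ends are alike.
- rondel_mid (a point): Ribbed amber glass rondel: a loose round disc, 60 mm in diameter, 18 mm thick, with radial ribs on top, about 120 g, lying flat. The point is its centre (9 mm above its underside); z up.
- pad_plate: Fixed dark rubber pad, 140 x 60 x 4 mm, lying flat on the bench, with a pale painted outline level with its top. Origin at the pad's centre on its underside (the pad's top is 4 mm above it), x along the pad's length, z up. The outline is a plain rectangle, 104 x 40 mm, centred on the pad, long side along x: for the red glass plate.
- pad_fid: Fixed dark rubber pad, 140 x 60 x 4 mm, lying flat on the bench, with a pale painted outline level with its top. Origin at the pad's centre on its underside (the pad's top is 4 mm above it), x along the pad's length, z up. The outline is the fid's: a 26 mm wide bar that tapers to a point toward +x, 124 mm long, its middle at the pad's centre: for the fid, its spike's tip toward the pad's +x.
- pad_lathekin: Fixed dark rubber pad, 140 x 60 x 4 mm, lying flat on the bench, with a pale painted outline level with its top. Origin at the pad's centre on its underside (the pad's top is 4 mm above it), x along the pad's length, z up. The outline is a bar 30 mm wide with both ends pointed, 122 mm long, centred on the pad, along x: for the lathekin.
- pad_rondel: Fixed dark rubber pad, 90 x 90 x 4 mm, lying flat on the bench, with a pale painted disc of 64 mm diameter at its centre, level with its top. Origin at the pad's centre on its underside (the pad's top is 4 mm above it), z up: for the rondel.
There are look-alikes about, which are no part of the job. What is shaped like the part that bears fid_mid but turquoise is not meant. Leave any green look-alike of the part that bears lathekin_mid alone.

How it is judged:
By the outcome, as a careful person would: the job done as asked, in the order asked, and still so for the second after the job is handed in, with the robot touching nothing.
It also fails if it takes over 115 s, if anything falls off the work surface, if the arm or the gripper's body presses on something with over 40 N, if the wrist force passes 120 N, or if a joint passes its speed limit or range.

ROBOT

A 7-joint arm with a two-finger parallel gripper is mounted at the origin on the work surface. World frame = base frame: x ahead of the robot, y to its left, z up, the work surface at z = 0. Lengths are in m, angles in rad, forces in N, time in s.
With the tool pointing down it reaches from about 0.4 to 0.9 m from the base axis. Payload 5.5 kg.
Tool frame: the origin (TCP) lies midway between the tips of the shut fingers; the grasp point (between the pads) lies 19 mm behind it (grip_point_offset is the distance from the TCP to the grasp point, in m); z points along the fingers, y is the line along which they close (so a half turn about z gives the same grasp; the last joint's range is limited). The gripper opens to 92 mm and grips with 3 to 60 N. Pads are 19 mm wide; open, the fingers measure 130 mm over their backs; the gripper's body (75 mm by 190 mm) begins 47 mm behind the grasp point.
Start: joints at [1.514, 0.501, -0.427, 1.55, 0.221, 1.138, -0.21], TCP at [0.204, -0.617, 0.227] pointing down, gripper open.
Joint ranges: [-2.88, 2.88], [-0.31, 2.03], [-1.54, 1.56], [0.2, 2.42], [-1.41, 4.55], [0.19, 2.02], [-2.57, 2.57]. Speed limits (rad/s): [2.57, 2.57, 3.14, 3.14, 3.14, 3.14, 3.14].

INTERFACE

Orientations are given as [roll, pitch, yaw] about the fixed x, y, z axes, in that order (R = Rz(yaw) Ry(pitch) Rx(roll)).
In Python, from workcell import * gives the robot as it stands.
- The arm moves only by the tool servo_tool, never from a script. Its argument "series" is a list of rows, each a list of 3 entries, a list of its own where there are three numbers: the shift along the tool's x, y, z in mm, then the turn about the tool's z in rad, then the opening, from -1 (shut) to 1 (fully open). A call has exactly 8 rows; each row shifts and turns the commanded pose from where the row before left it, along the tool's axes as they then stand; what a row does not reach is not made up. A row lasts 1/8 s, in which the tool goes at most 62.5 mm and 10.7 degrees, less where a joint would pass 70% of its speed; a pose out of reach is approached as far as the arm can. A call with a gripper value outside its range is refused whole. The fingers move at their own pace and stop on an object; "force" is the grip in N (left out, the last holds). Time passes only in rows, so rows that do not move let the fingers close, or fill a call up. It gives the time, the measured TCP pose, the force, the opening and the grip force at its end, in the units of the state.
- get_obs(): the state, without advancing time (a new reading comes with each control period).
- capture(name): name is "scene" or "top" or "wrist"; returns the picture (384x512x3 uint8, red, green, blue); there is no depth.
- camera_params(name): a dict with "intrinsics" (3x3 intrinsics, pixels), "cam_to_world" (4x4, takes a point from camera to world coordinates). Camera axes: x right, y down, z forward; pixel columns grow to the right and rows downward; lengths in m; the calibration is good to about 2 mm. A picture is of the moment at which its call begins: read the wrist's pose just before it. camera_params takes no time and is no camera call; for the wrist camera it gives the pose at the moment of the call.
- job_done(): hands the job in; it is judged then, once.
The state is a dict: "t": time; "qpos": joint angles; "qvel": joint speeds; "tau": joint torques, N m; "tool_pos": TCP position; "tcp_rot": TCP orientation; "ft_force": force on the tool from outside, world axes, zero at the start; "wrist_torque": the same for the moment, N m; "opening": finger opening in m; "gripper_force": force on a finger pad.
Only numpy, scipy, OpenCV 4.12 (cv2) and the standard library are available. Lean on these libraries where they do the work, as an engineer would, in place of code of your own. Each camera call takes 0.05 s, during which the arm holds its last target. There are 200 camera calls.

## Working session

There is one attempt and no reset: what is moved stays moved. The work goes in short steps, Python scripts to look and compute and a tool call to move; the robot and the scene stay as the last step left them, time stands still between calls to the robot, and variables do not carry over. Pictures are saved under pics/ and viewed, at most 14 in all, crops included, and the job is handed in when it is done.

Besides the shell and the picture viewer there is one more tool, called after "Emit:" as a command line: name --argument value ..., lists and objects as JSON in quotes. servo_tool: Moves the arm, as the interface text tells. Its arguments: {"type":"object","properties":{"series":{"type":"array"},"force":{"type":"number"}},"required":["series"]}

```bash
ls; mkdir -p pics
cat > h.py <<'E'
from workcell import *
import numpy as np, cv2
def snap(cam,fn):
    P=camera_params(cam); im=capture(cam); np.savez('pics/'+fn+'.npz',im=im,K=P['intrinsics'],T=P['cam_to_world'])
    cv2.imwrite('pics/'+fn+'.png',im[:,:,::-1]); return im
def px2w(fn,uv,z):
    d=np.load('pics/'+fn+'.npz'); uv=np.atleast_2d(uv).astype(float)
    r=np.c_[uv,np.ones(len(uv))]@np.linalg.inv(d['K']).T@d['T'][:3,:3].T; o=d['T'][:3,3]
    return o+r*((z-o[2])/r[:,2])[:,None]
E
python3 - <<'E'
from h import *
print(get_obs())
a=snap('top','top0'); b=snap('scene','scene0')
print(camera_params('top'),camera_params('wrist'))
cv2.imwrite('pics/top0b.png',cv2.resize(a[:,:,::-1],(800,600),interpolation=cv2.INTER_CUBIC))
E
```

```text
pics
{'t': 0.0, 'qpos': array([ 1.5142206 ,  0.50182789, -0.4268009 ,  1.55147468,  0.22081497,
        1.13825247, -0.21026596]), 'qvel': array([ 1.02233318e-03,  4.11274449e-04,  8.47460276e-05,  1.59780412e-03,
       -6.14811681e-04, -5.84242953e-04,  1.75703984e-03]), 'tau': array([ 6.06387516e-05, -5.66594338e+01, -5.81589371e+00, -2.79109812e+01,
       -6.84984983e-02,  3.06533882e-02,  1.89434995e-04]), 'tool_pos': array([ 0.2040736 , -0.61639991,  0.22568143]), 'tcp_rot': array([-3.13969128e+00, -5.93348451e-05,  3.19884267e-01]), 'ft_force': array([-0.16637946,  0.45725802, -0.20178313]), 'wrist_torque': array([ 0.02016176, -0.00269313,  0.00593007]), 'gripper_force': 0.0, 'opening': 0.09153347066965298}
{'intrinsics': array([[355.86650419,   0.        , 255.20971627],
       [  0.        , 355.86650419, 198.15677962],
       [  0.        ,   0.        ,   1.        ]]), 'cam_to_world': array([[ 0.02277429, -0.98928384,  0.14421796,  0.3412107 ],
       [-0.99965231, -0.02445157, -0.00986821,  0.00445552],
       [ 0.01328882, -0.14394308, -0.98949674,  1.04920463],
       [ 0.        ,  0.        ,  0.        ,  1.        ]])} {'intrinsics': array([[341.49853524,   0.        , 258.09276177],
       [  0.        , 341.49853524, 190.47902653],
       [  0.        ,   0.        ,   1.        ]]), 'cam_to_world': array([[ 0.31481684, -0.90234282, -0.29439395,  0.28341141],
       [-0.94915176, -0.29966177, -0.09650781, -0.59035871],
       [-0.00113548,  0.30980682, -0.95079884,  0.38399852],
       [ 0.        ,  0.        ,  0.        ,  1.        ]])}
```

View pics/top0b.png

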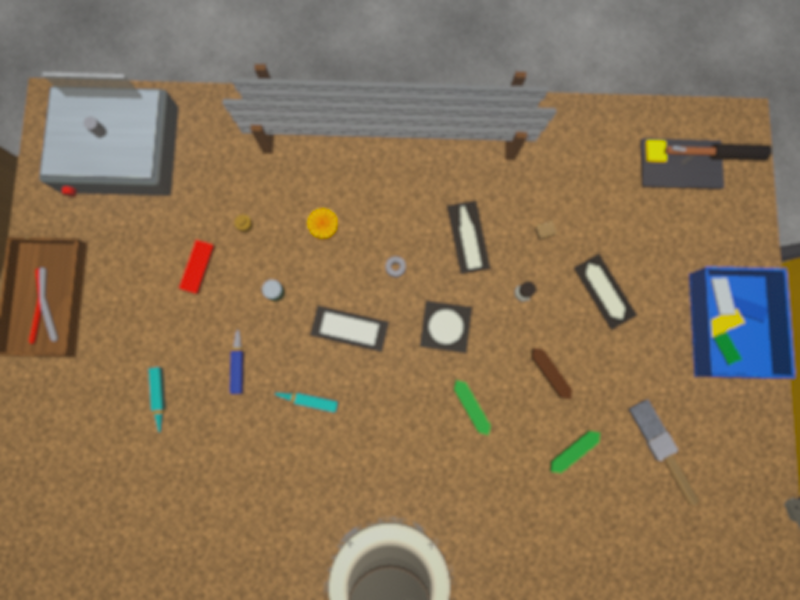

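View pics/scene0.png

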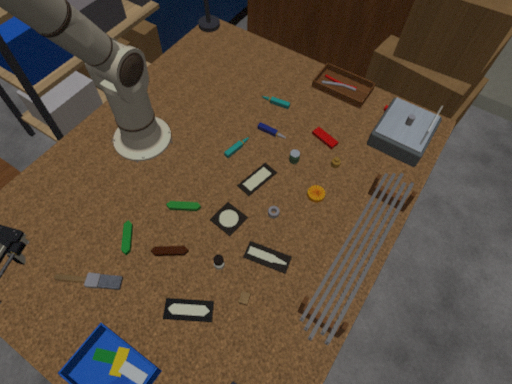

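The top view shows the targets at 800x600 scale. The red plate is at (197,267), the blue fid at (237,365) with its tip up, the brown lathekin at (551,373) and the amber rondel at (322,223). The pads are at plate (349,328), fid (468,237) with its point up, lathekin (605,291) and rondel (446,326). Next I'll get coarse poses by colour segmentation.

```bash
cat >> h.py <<'E'
def masks(im):
    h=cv2.cvtColor(im,cv2.COLOR_RGB2HSV).astype(int); H,S,V=h[...,0],h[...,1],h[...,2]
    return dict(plate=((H<5)|(H>174))&(S>180)&(V>110), fid=(H>110)&(H<128)&(S>120)&(V>60), lath=((H<14)|(H>174))&(S>110)&(V<110),
      rondel=(H>17)&(H<28)&(S>215)&(V>170), pale=(S<50)&(V>185))
def find(fn,name,z,near,rad=0.06,minA=40):
    """list of (centre, yaw, length, width, area px) in world at height z, near a world xy"""
    im=np.load('pics/'+fn+'.npz')['im']; out=[]
    m=masks(im)[name].astype(np.uint8); m=cv2.morphologyEx(m,cv2.MORPH_OPEN,np.ones((2,2),np.uint8))
    n,L,st,c=cv2.connectedComponentsWithStats(m)
    for i in range(1,n):
        if st[i,4]<minA: continue
        cs,_=cv2.findContours((L==i).astype(np.uint8),cv2.RETR_EXTERNAL,cv2.CHAIN_APPROX_NONE)
        ys,xs=np.nonzero(L==i); w=px2w(fn,np.c_[xs,ys],z)[:,:2]
        if np.linalg.norm(w.mean(0)-near)>rad: continue
        (cx,cy),(a,b),th=cv2.minAreaRect((w*1e3).astype(np.float32))
        if a<b: a,b,th=b,a,th+90
        yaw=np.deg2rad((th+90)%180-90)
        out.append((np.round(w.mean(0),4),np.round([cx/1e3,cy/1e3],4),round(yaw,3),round(a,1),round(b,1),st[i,4], np.round(c[i],0)))
    return out
E
python3 - <<'E'
from h import *
for n,z in [('plate',.016),('fid',.022),('lath',.016),('rondel',.018),('pale',.004)]:
    for o in find('top0',n,z,np.array([.55,0]),.5): print(n,*o)
E
```

```text
plate [0.5626 0.3762] [0.5628 0.3762] -0.261 96.7 34.5 376 [126. 171.]
fid [0.3657 0.2872] [0.3658 0.2872] 0.023 68.2 17.0 150 [152. 239.]
lath [ 0.3777 -0.2933] [ 0.378  -0.2934] 0.622 105.4 23.7 276 [354. 240.]
rondel [0.6536 0.1422] [0.6546 0.1421] 0.039 55.8 53.8 284 [207. 143.]
pale [ 0.6273 -0.1421] [ 0.6341 -0.1408] 0.199 110.7 22.1 229 [301. 156.]
pale [ 0.5373 -0.4034] [ 0.5376 -0.4032] 0.529 111.7 26.2 296 [388. 187.]
pale [ 0.4617 -0.0977] [ 0.4613 -0.0986] 0.803 58.4 57.1 321 [286. 210.]
pale [0.4536 0.0846] [0.4537 0.0847] 1.368 99.7 36.1 414 [224. 211.]
```

Emit:
servo_tool --series '[[[44,-33,-3],0,1],[[44,-33,-3],0,1],[[44,-33,-3],0,1],[[44,-33,-3],0,1],[[44,-33,-3],0,1],[[44,-33,-3],0,1],[[44,-33,-3],0,1],[[44,-33,-3],0,1]]'

```text
t: 1.1
tool_pos: [0.456, -0.2542, 0.2507]
tcp_rot: [-3.142, 0.0, 0.32]
ft_force: [1.2, -0.7, 0.3]
opening: 0.0919
gripper_force: 0.0
```

Run:
```python
from h import *
import time
a=snap('wrist','w1')
cv2.imwrite('pics/w1b.png',cv2.resize(a[:,:,::-1],(800,600),interpolation=cv2.INTER_CUBIC))
for n,z in [('plate',.016),('fid',.022),('lath',.016),('rondel',.018),('pale',.004)]:
    for o in find('w1',n,z,np.array([.45,-.2]),.4,150): print(n,*o)
```

```text
pale [ 0.5858 -0.1506] [ 0.5852 -0.1505] -1.251 27.1 15.2 394 [204.   7.]
pale [0.4484 0.0413] [0.4459 0.0436] -0.178 39.7 19.8 490 [ 6. 77.]
pale [ 0.5401 -0.4019] [ 0.5383 -0.4029] 0.53 120.3 30.3 2388 [400. 123.]
pale [ 0.4628 -0.0971] [ 0.4622 -0.0972] -0.516 63.2 63.1 2499 [130. 104.]
```

View pics/w1b.png

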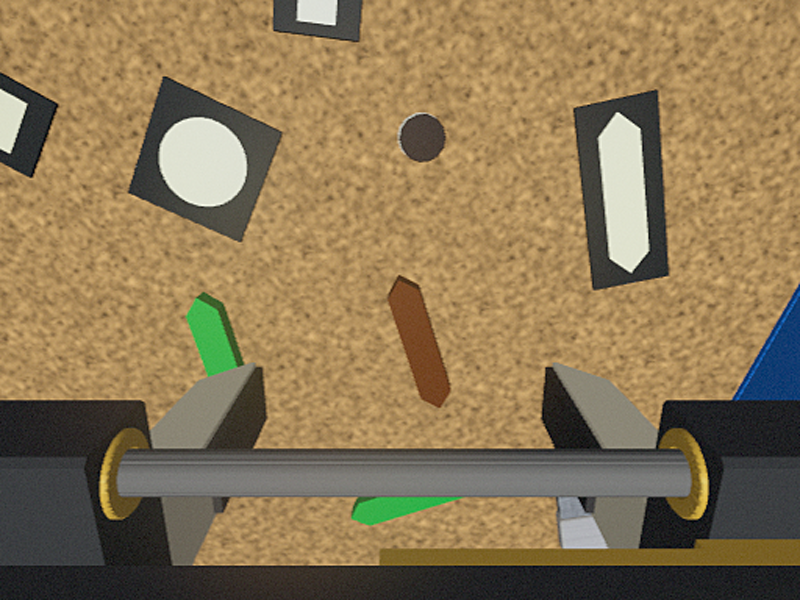

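Emit:
servo_tool --series '[[[13,-42,0],0.04,1],[[13,-42,0],0.04,1],[[13,-42,0],0.04,1],[[13,-42,0],0.04,1],[[13,-42,0],0.04,1],[[13,-42,0],0.04,1],[[13,-42,0],0.04,1],[[13,-42,0],0.04,1]]'

```text
t: 2.15
tool_pos: [0.4975, 0.0929, 0.2505]
tcp_rot: [3.141, 0.0, -0.002]
ft_force: [0.1, 0.9, 0.0]
opening: 0.0918
gripper_force: 0.0
```

Run:
```python
from h import *
a=snap('wrist','w2'); print(get_obs()['tool_pos'])
cv2.imwrite('pics/w2b.png',cv2.resize(a[:,:,::-1],(800,600),interpolation=cv2.INTER_CUBIC))
for n,z in [('plate',.016),('fid',.022),('lath',.016),('rondel',.018),('pale',.004)]:
    for o in find('w2',n,z,np.array([.5,.1]),.4,150): print(n,*o)
```

```text
[0.49830014 0.10008863 0.25126945]
plate [0.5653 0.3685] [0.5621 0.3684] -0.231 99.8 19.9 1627 [ 9. 94.]
fid [0.3807 0.2886] [0.3771 0.2878] 0.046 61.2 20.3 603 [102. 247.]
lath [0.562  0.3552] [0.5602 0.3556] -0.259 98.3 8.0 629 [21. 97.]
rondel [0.6454 0.1427] [0.6419 0.1429] 1.57 58.5 31.7 946 [209.  13.]
pale [ 0.6205 -0.1437] [ 0.62   -0.1436] 0.203 85.8 25.9 2016 [474.  40.]
pale [0.5123 0.2419] [0.5123 0.242 ] 1.569 36.2 35.8 765 [132. 140.]
pale [ 0.4622 -0.098 ] [ 0.4617 -0.0979] 1.569 64.0 61.8 2021 [412. 180.]
pale [0.4541 0.085 ] [0.4538 0.0849] 1.366 104.3 39.9 2569 [264. 187.]
```

View pics/w2b.png

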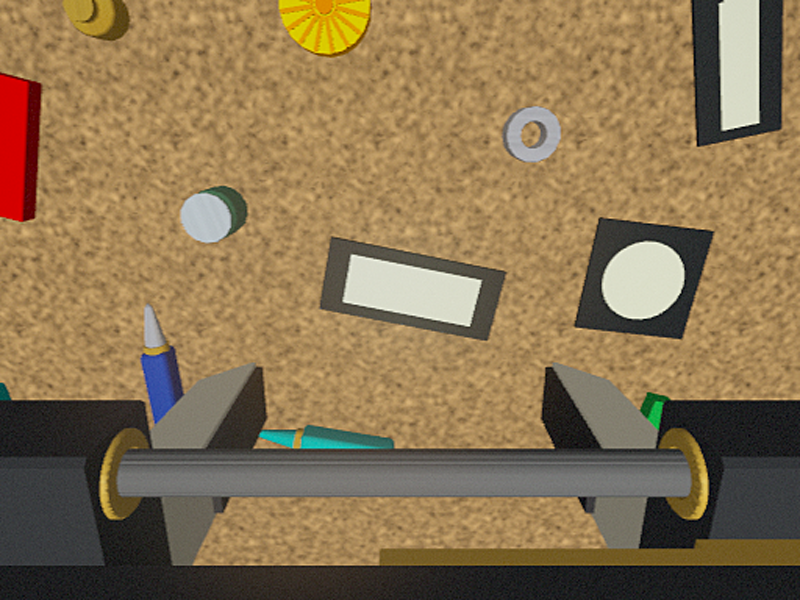

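Both views agree with the top camera to 1–2 mm. w1 shows the lathekin at about (420,342), its pad at (622,190) and the rondel pad at (203,162). w2 shows the plate pad at (412,291), the fid at (160,365) with its tip at (149,305), and the red plate at the left edge. I'll go close to the plate now.

Emit:
servo_tool --series '[[[-7.5,-37,6],0.0325,1],[[-7.5,-37,6],0.0325,1],[[-7.5,-37,6],0.0325,1],[[-7.5,-37,6],0.0325,1],[[-7.5,-37,6],0.0325,1],[[-7.5,-37,6],0.0325,1],[[-7.5,-37,6],0.0325,1],[[-7.5,-37,6],0.0325,1]]'

```text
t: 3.2
tool_pos: [0.4711, 0.3756, 0.2026]
tcp_rot: [3.138, 0.005, -0.249]
ft_force: [0.3, 0.0, -0.8]
opening: 0.0918
gripper_force: 0.0
```

```bash
cat >> h.py <<'E'
def plan(x,y,z,yaw):
    """tool-frame shift (mm) as of now, and turn, to reach the target"""
    o=get_obs(); p=o['tool_pos']; r=o['tcp_rot']; w=r[2]; d=(np.array([x,y,z])-p)*1e3
    t=-((yaw-w+np.pi)%(2*np.pi)-np.pi); m=w-t/2
    f=lambda a: np.round([d[0]*np.cos(a)+d[1]*np.sin(a), d[0]*np.sin(a)-d[1]*np.cos(a), -d[2]],1)
    print('now',np.round(p,4),np.round(r,3),'shift at current yaw',f(w),'turning evenly',f(m),'turn',round(t,3),'q7',round(o['qpos'][6],2))
E
python3 - <<'E'
from h import *
a=snap('wrist','w3')
cv2.imwrite('pics/w3b.png',a[:,:,::-1])
for o in find('w3','plate',.016,np.array([.56,.376]),.1,150): print(*o)
plan(.5628,.3762,.1,-.26)
E
```

```text
[0.5668 0.3776] [0.5644 0.3785] -0.258 99.0 35.0 4118 [230.  68.]
now [0.4678 0.3841 0.2024] [ 3.14e+00  3.00e-03 -2.39e-01] shift at current yaw [ 94.1 -14.8 102.4] turning evenly [ 94.  -15.8 102.4] turn 0.021 q7 -2.56
```

View pics/w3b.png

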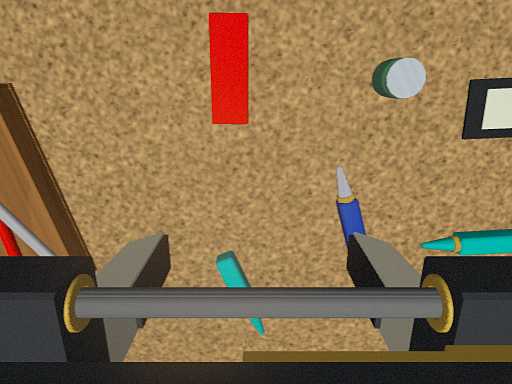

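The plate is at (229,68) at -0.258 rad. Joint 7 is at its limit here, so I'll take the half-turned grasp.

Emit:
servo_tool --series '[[[0,0,0],0.18,1],[[0,0,0],0.18,1],[[0,0,0],0.18,1],[[0,0,0],0.18,1],[[0,0,0],0.18,1],[[0,0,0],0.18,1],[[0,0,0],0.18,1],[[0,0,0],0.18,1]]'

```text
t: 4.25
tool_pos: [0.4761, 0.2993, 0.1388]
tcp_rot: [3.096, 0.052, -1.375]
ft_force: [0.8, -1.2, 0.6]
opening: 0.0916
gripper_force: 0.0
```

Run:
```python
from h import *
plan(.5638,.3773,.1,-.26+np.pi); print(get_obs()['qpos'].round(2))
```

```text
now [0.4761 0.2993 0.1388] [ 3.096  0.052 -1.375] shift at current yaw [ -59.4 -101.2   38.8] turning evenly [-117.3   -3.1   38.8] turn 2.026 q7 -2.57
[-1.47  1.15  1.56  1.87 -1.19  1.51 -2.57]
```

Emit:
servo_tool --series '[[[0,0,-5],-0.18,1],[[0,0,-5],-0.18,1],[[0,0,-5],-0.18,1],[[0,0,-5],-0.18,1],[[0,0,-5],-0.18,1],[[0,0,-5],-0.18,1],[[0,0,-5],-0.18,1],[[0,0,-5],-0.18,1]]'

```text
t: 5.25
tool_pos: [0.4787, 0.2973, 0.1818]
tcp_rot: [-3.091, 0.051, 0.073]
ft_force: [0.6, -0.1, 0.5]
opening: 0.0916
gripper_force: 0.0
```

Run:
```python
from h import *
plan(.5638,.3773,.2,-.26); print(get_obs()['qpos'].round(2))
a=snap('scene','s2')
cv2.imwrite('pics/s2.png',a[:,:,::-1])
```

```text
now [0.4787 0.2973 0.1818] [-3.091  0.051  0.073] shift at current yaw [ 90.7 -73.6 -18.2] turning evenly [ 77.2 -87.6 -18.2] turn 0.333 q7 -1.26
[-1.47  0.9   1.43  1.84 -0.97  1.36 -1.26]
```

View pics/s2.png

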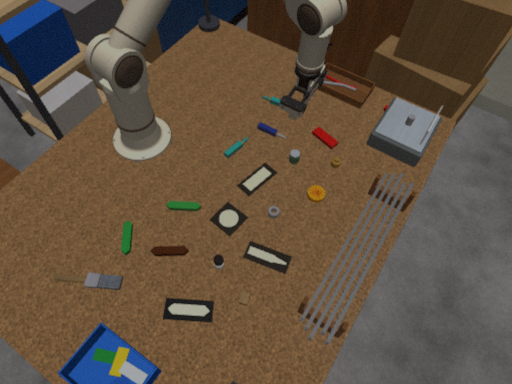

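Emit:
servo_tool --series '[[[0,0,-4],-0.18,1],[[0,0,-4],-0.18,1],[[0,0,-4],-0.18,1],[[0,0,-4],-0.18,1],[[0,0,-4],-0.18,1],[[0,0,-4],-0.18,1],[[0,0,-4],-0.18,1],[[0,0,-4],-0.18,1]]'

```text
t: 6.3
tool_pos: [0.4803, 0.2959, 0.2138]
tcp_rot: [-3.085, -0.043, 1.507]
ft_force: [0.4, 0.2, 0.5]
opening: 0.0919
gripper_force: 0.0
```

```bash
cat >> h.py <<'E'
def tilt():
    o=get_obs(); from scipy.spatial.transform import Rotation as R
    print('toolz',R.from_euler('xyz',o['tcp_rot']).as_matrix()[:,2].round(3),'q',o['qpos'].round(2))
E
python3 - <<'E'
from h import *
plan(.5638,.3773,.2,-.26+np.pi); tilt(); import workcell; print([n for n in dir(workcell) if n[0]!='_'])
E
```

```text
now [0.4803 0.2959 0.2138] [-3.085 -0.043  1.507] shift at current yaw [86.6 78.1 13.8] turning evenly [ 17.4 115.3  13.8] turn -1.375 q7 -0.04
toolz [-0.054  0.047 -0.997] q [-1.4   0.63  1.2   1.8  -0.69  1.22 -0.04]
['Unreachable', 'camera_params', 'capture', 'get_obs', 'grip_point_offset', 'job_done']
```

The commanded pose now keeps a 4° tilt from the joint-limit episode. I'll cancel it by pressing gently against the reach limit on the opposite azimuth, about -39°, high above the bench.

Emit:
servo_tool --series '[[[-49,12,-3],0,1],[[-49,12,-3],0,1],[[-49,12,-3],0,1],[[-49,12,-3],0,1],[[-49,12,-3],0,1],[[-49,12,-3],0,1],[[-49,12,-3],0,1],[[-49,12,-3],0,1]]'

```text
t: 7.3
tool_pos: [0.5512, -0.1033, 0.2153]
tcp_rot: [-3.085, -0.044, 1.501]
ft_force: [0.8, 0.5, 0.0]
opening: 0.0915
gripper_force: 0.0
```

Emit:
servo_tool --series '[[[-49,12,-3],0,1],[[-49,12,-3],0,1],[[-49,12,-3],0,1],[[-49,12,-3],0,1],[[-49,12,-3],0,1],[[-49,12,-3],0,1],[[-49,12,-3],0,1],[[-49,12,-3],0,1]]'

```text
t: 8.3
tool_pos: [0.6219, -0.5013, 0.2161]
tcp_rot: [-3.085, -0.045, 1.501]
ft_force: [0.8, -0.6, 0.4]
opening: 0.092
gripper_force: 0.0
```

Run:
```python
from h import *
plan(.77*.9,-.63*.9,.28,1.5); tilt()
```

```text
now [ 0.6219 -0.5013  0.2161] [-3.085 -0.045  1.501] shift at current yaw [-60.7  75.4 -63.9] turning evenly [-60.6  75.5 -63.9] turn 0.001 q7 0.95
toolz [-0.053  0.049 -0.997] q [ 0.24  0.98  0.95  1.02 -0.73  1.52  0.95]
```

Emit:
servo_tool --series '[[[-12,16,0],0,1],[[-12,16,0],0,1],[[-12,16,0],0,1],[[-12,16,0],0,1],[[-6,8,0],0,1],[[-6,8,0],0,1],[[-6,8,0],0,1],[[-6,8,0],0,1]]'

```text
t: 9.3
tool_pos: [0.7126, -0.578, 0.2077]
tcp_rot: [-3.085, -0.045, 1.501]
ft_force: [0.3, -0.6, -0.3]
opening: 0.0919
gripper_force: 0.0
```

Run:
```python
from h import *
plan(.77*.9,-.63*.9,.28,1.5); tilt()
```

```text
now [ 0.7126 -0.578   0.2077] [-3.085 -0.045  1.501] shift at current yaw [  9.6 -20.3 -72.3] turning evenly [  9.6 -20.3 -72.3] turn 0.001 q7 0.69
toolz [-0.053  0.049 -0.997] q [ 0.56  1.27  0.87  0.26 -0.83  1.78  0.69]
```

Emit:
servo_tool --series '[[[-3,4,0],0,1],[[-3,4,0],0,1],[[-3,4,0],0,1],[[-3,4,0],0,1],[[-3,4,0],0,1],[[-3,4,0],0,1],[[-3,4,0],0,1],[[-3,4,0],0,1]]'

```text
t: 10.3
tool_pos: [0.7234, -0.5877, 0.2004]
tcp_rot: [-3.106, -0.029, 1.505]
ft_force: [0.6, 0.4, -0.1]
opening: 0.0919
gripper_force: 0.0
```

Run:
```python
from h import *
plan(.77*.9,-.63*.9,.28,1.5); tilt()
```

```text
now [ 0.7234 -0.5877  0.2004] [-3.106 -0.029  1.505] shift at current yaw [ 18.6 -31.7 -79.6] turning evenly [ 18.5 -31.7 -79.6] turn 0.005 q7 0.69
toolz [-0.033  0.031 -0.999] q [ 0.58  1.31  1.08  0.2  -1.04  1.78  0.69]
```

Emit:
servo_tool --series '[[[-3,4,0],0,1],[[-3,4,0],0,1],[[-3,4,0],0,1],[[-3,4,0],0,1],[[-3,4,0],0,1],[[0,0,0],0,1],[[0,0,0],0,1],[[0,0,0],0,1]]'

```text
t: 11.3
tool_pos: [0.7287, -0.5927, 0.1955]
tcp_rot: [-3.12, -0.019, 1.505]
ft_force: [0.1, 0.0, 0.3]
opening: 0.092
gripper_force: 0.0
```

Run:
```python
from h import *
plan(.77*.9,-.63*.9,.28,1.5); tilt()
```

```text
now [ 0.7287 -0.5927  0.1955] [-3.12  -0.019  1.505] shift at current yaw [ 23.3 -37.3 -84.5] turning evenly [ 23.2 -37.3 -84.5] turn 0.005 q7 0.69
toolz [-0.02   0.021 -1.   ] q [ 0.57  1.32  1.18  0.2  -1.14  1.77  0.69]
```

Emit:
servo_tool --series '[[[-3,4,0],0,1],[[-3,4,0],0,1],[[-3,4,0],0,1],[[-3,4,0],0,1],[[-3,4,0],0,1],[[-3,4,0],0,1],[[-3,4,0],0,1],[[-3,4,0],0,1]]'

```text
t: 12.3
tool_pos: [0.737, -0.6009, 0.1883]
tcp_rot: [3.14, -0.003, 1.505]
ft_force: [0.7, -0.3, -0.3]
opening: 0.0918
gripper_force: 0.0
```

Run:
```python
from h import *
plan(.77*.9,-.63*.9,.28,1.5); tilt()
```

```text
now [ 0.737  -0.6009  0.1883] [ 3.140e+00 -3.000e-03  1.505e+00] shift at current yaw [ 30.9 -46.2 -91.7] turning evenly [ 30.8 -46.3 -91.7] turn 0.005 q7 0.7
toolz [ 0.001  0.003 -1.   ] q [ 0.57  1.34  1.28  0.2  -1.25  1.74  0.7 ]
```

Tilt is cancelled. Heading back towards the plate, turning the wrist early.

Emit:
servo_tool --series '[[[54,14,-9],-0.17,1],[[54,14,-9],-0.17,1],[[54,14,-9],-0.17,1],[[54,14,-9],-0.17,1],[[54,14,-9],-0.17,1],[[54,14,-9],-0.17,1],[[54,14,-9],-0.17,1],[[54,14,-9],-0.17,1]]'

```text
t: 13.3
tool_pos: [0.624, -0.2007, 0.2614]
tcp_rot: [3.137, 0.0, 2.873]
ft_force: [0.9, 0.6, 1.7]
opening: 0.0918
gripper_force: 0.0
```

Run:
```python
from h import *
plan(.5638,.3773,.2,-.26+np.pi); tilt()
```

```text
now [ 0.624  -0.2007  0.2614] [3.137 0.    2.873] shift at current yaw [211.2 541.4  61.4] turning evenly [209.  542.3  61.4] turn -0.008 q7 2.26
toolz [ 0.002  0.004 -1.   ] q [-0.52  0.92  1.45  1.54 -0.92  1.5   2.26]
```

```bash
cat > kin.py <<'E'
import numpy as np, itertools
from scipy.optimize import least_squares
from scipy.spatial.transform import Rotation as R
D=[([1.5142206,0.50182789,-0.4268009,1.55147468,0.22081497,1.13825247,-0.21026596],[.20407,-.6164,.22568],[-3.1397,0,.3199]),
([-1.47,1.15,1.56,1.87,-1.19,1.51,-2.57],[.4761,.2993,.1388],[3.096,.052,-1.375]),
([-1.47,.9,1.43,1.84,-.97,1.36,-1.26],[.4787,.2973,.1818],[-3.091,.051,.073]),
([-1.4,.63,1.2,1.8,-.69,1.22,-.04],[.4803,.2959,.2138],[-3.085,-.043,1.507]),
([.24,.98,.95,1.02,-.73,1.52,.95],[.6219,-.5013,.2161],[-3.085,-.045,1.501]),
([.56,1.27,.87,.26,-.83,1.78,.69],[.7126,-.578,.2077],[-3.085,-.045,1.501]),
([.57,1.34,1.28,.2,-1.25,1.74,.7],[.737,-.6009,.1883],[3.14,-.003,1.505]),
([-.52,.92,1.45,1.54,-.92,1.5,2.26],[.624,-.2007,.2614],[3.137,0,2.873])]
def fk(p,s,q):
    # p: base z, o1, o7, per-link offset vectors
    o1,o7=p[0],p[1]; L=p[2:].reshape(8,2) # (x,z) offset after each joint rotation; row0 = base
    T=R.identity(); x=np.array([0,0,L[0,1]])
    for i in range(7):
        a=s[i]*q[i]+(o1 if i==0 else o7 if i==6 else 0)
        T=T*R.from_euler('z' if i%2==0 else 'y',a); x=x+T.apply([L[i+1,0],0,L[i+1,1]])
    return x,T
def res(p,s):
    r=[]
    for q,x,e in D:
        X,T=fk(p,s,q); r+=list((X-x)*5)+list((T.inv()*R.from_euler('xyz',e)).as_rotvec())
    return np.r_[r,.01*p[2:]]
if __name__=='__main__':
    best=None
    for t in itertools.product([1,-1],repeat=5):
        s=(t[0],1,t[1],t[2],t[3],t[2],t[4])
        for s in (s,s[:5]+(t[2]*-1,)+s[6:]):
          for o1 in (0,1.57,-1.57,3.14):
            p0=np.r_[o1,0,np.tile([0,.2],8)]
            f=least_squares(res,p0,args=(s,),max_nfev=40)
            if best is None or f.cost<best[0]: best=(f.cost,s,f.x)
    print(best[0],best[1],best[2].round(3)); print(np.abs(res(best[2],best[1])).max().round(3)); np.savez('kin.npz',s=best[1],p=best[2])
E
timeout 500 python3 kin.py
```

```text
0.0013336409471948899 (-1, 1, -1, 1, -1, 1, -1) [-3.400e-02  1.538e+00  0.000e+00  1.620e-01  2.100e-02  1.620e-01
 -2.000e-02  2.430e-01  6.000e-03  2.430e-01 -1.700e-02  2.330e-01
  1.500e-02  2.330e-01 -2.000e-03  1.670e-01 -1.000e-03  1.670e-01]
0.022
```

```bash
cat > sim.py <<'E'
from kin import *
z=np.load('kin.npz'); S,P=z['s'],z['p']
lo=np.array([-2.88,-.31,-1.54,.2,-1.41,.19,-2.57]); hi=np.array([2.88,2.03,1.56,2.42,4.55,2.02,2.57])
def jac(q):
    X,T=fk(P,S,q); J=np.zeros((6,7))
    for i in range(7):
        d=q.copy(); d[i]+=1e-5; X2,T2=fk(P,S,d); J[:3,i]=(X2-X)/1e-5; J[3:,i]=(T2*T.inv()).as_rotvec()/1e-5
    return X,T,J
def sim(q,rows,lam=.02):
    q=np.array(q,float); out=[]
    for sh,t in rows:
        X,T=fk(P,S,q); Xt=X+T.apply(np.array(sh)/1e3); Tt=T*R.from_euler('z',t)
        for _ in range(3):
            X,T,J=jac(q); e=np.r_[Xt-X,(Tt*T.inv()).as_rotvec()]
            q=np.clip(q+J.T@np.linalg.solve(J@J.T+lam**2*np.eye(6),e),lo,hi)
        out.append(q.copy())
    X,T=fk(P,S,q); return q,X,T.as_euler('xyz'),np.array(out)
def goto(q,x,y,z,yaw,n):
    """n equal-ish rows to the target in world axes; returns q and margin"""
    q=np.array(q,float); ms=[]
    for k in range(n,0,-1):
        X,T=fk(P,S,q); e=T.as_euler('xyz'); t=-((yaw-e[2]+np.pi)%(2*np.pi)-np.pi)/k
        q,_,_,_=sim(q,[(T.inv().apply((np.array([x,y,z])-X)/k)*1e3,t)]); ms.append(np.minimum(q-lo,hi-q))
    return q,np.min(ms,0)
E
python3 - <<'E'
from sim import *
np.set_printoptions(precision=2,suppress=True)
print(sim(D[3][0],[((-49,12,-3),0)]*16)[:3])
print(sim(D[6][0],[((54,14,-9),-.17)]*8)[:3])
q=sim(D[0][0],[((44,-33,-3),0)]*8)[0]; q=sim(q,[((13,-42,0),.04)]*8)[0]; print(sim(q,[((-7.5,-37,6),.0325)]*8)[:3])
q=D[7][0]
for n in (10,16):
  q2,m=goto(q,.5638,.3773,.2,2.88,n); print(q2,m)
E
```

```text
(array([ 0.24,  0.99,  0.97,  1.03, -0.75,  1.52,  0.96]), array([ 0.62, -0.5 ,  0.21]), array([-3.09, -0.05,  1.5 ]))
(array([-0.5 ,  0.85,  1.37,  1.53, -0.85,  1.45,  2.21]), array([ 0.62, -0.21,  0.26]), array([3.13, 0.  , 2.87]))
(array([-0.26,  0.48, -0.63,  1.69,  0.31,  1.07, -2.57]), array([0.46, 0.39, 0.21]), array([-3.14,  0.  , -0.01]))
[-1.4   1.09  1.5   1.55 -1.1   1.52  1.43] [1.48 0.94 0.02 0.7  0.31 0.5  0.37]
[-1.4   1.09  1.5   1.55 -1.1   1.52  1.43] [1.48 0.94 0.02 0.7  0.31 0.5  0.34]
```

```bash
cat > chain.py <<'E'
from sim import *
np.set_printoptions(precision=2,suppress=True)
def leg(q,p,n=8): return goto(q,*p,n)
def pickplace(q,a,b,h=.1):
    M=[]
    for x,y,yaw in (a,b):
        for z in (h,.01,h):
            q,m=goto(q,x,y,z,yaw,6 if z==h else 3); M.append(m.min())
    return q,min(M)
pi=np.pi
E
cat > srch.py <<'E'
from chain import *
import sys
rng=np.random.default_rng(int(sys.argv[1])); q0=D[7][0]; best=[]
import time; t0=time.time()
while time.time()-t0<100:
    w=[]; q=q0; M=9
    for k in range(rng.integers(1,3)):
        r,a=rng.uniform(.45,.8),rng.uniform(-.8,.6)
        p=(r*np.cos(a),r*np.sin(a),rng.uniform(.2,.35),rng.uniform(-pi,pi)); w.append(p)
        q,m=leg(q,p); M=min(M,m.min())
        if M<.03: break
    if M<.03: continue
    q,m=leg(q,(.5638,.3773,.15,2.88)); M=min(M,m.min())
    best.append((min(M,.3)-.3*abs(q[2])-.05*len(w),M,q,w)); 
best.sort(key=lambda b:-b[0])
for b in best[:3]: print(round(b[0],2),round(b[1],2),b[2],[np.round(p,2).tolist() for p in b[3]])
E
for i in 1 2 3 4; do python3 srch.py $i & done; wait; nproc
```

```text
-0.34 0.13 [-1.38  1.1   1.41  1.59 -1.11  1.42  1.44] [[0.7, -0.18, 0.2, -3.11]]
-0.35 0.12 [-1.38  1.09  1.4   1.58 -1.1   1.41  1.43] [[0.77, 0.14, 0.2, -2.9]]
-0.36 0.11 [-1.39  1.11  1.42  1.59 -1.12  1.43  1.44] [[0.73, 0.04, 0.24, 2.97]]
-0.34 0.12 [-1.38  1.09  1.39  1.58 -1.09  1.41  1.43] [[0.74, 0.28, 0.21, -2.43]]
-0.35 0.12 [-1.38  1.1   1.4   1.58 -1.1   1.42  1.44] [[0.78, 0.02, 0.28, -2.91]]
-0.36 0.12 [-1.38  1.1   1.41  1.59 -1.11  1.42  1.44] [[0.8, 0.03, 0.29, 3.08]]
-0.35 0.12 [-1.38  1.09  1.4   1.58 -1.1   1.41  1.43] [[0.78, 0.1, 0.29, -2.58]]
-0.35 0.12 [-1.38  1.11  1.41  1.59 -1.11  1.42  1.44] [[0.7, -0.05, 0.21, -3.1]]
-0.35 0.12 [-1.38  1.1   1.41  1.59 -1.11  1.42  1.44] [[0.77, -0.02, 0.29, -3.04]]
-0.34 0.13 [-1.38  1.09  1.39  1.58 -1.09  1.41  1.43] [[0.77, 0.17, 0.21, -2.63]]
-0.35 0.13 [-1.38  1.1   1.41  1.59 -1.11  1.42  1.44] [[0.77, -0.12, 0.31, -2.97]]
-0.35 0.13 [-1.38  1.11  1.41  1.59 -1.11  1.42  1.44] [[0.76, -0.2, 0.26, 2.89]]
4
```

Run:
```python
from chain import *
import itertools
q,m=leg(D[7][0],(.74,.05,.27,2.9)); print(q,m.min())
q,m=leg(q,(.5638,.3773,.1,2.88)); q,m2=goto(q,.5638,.3773,.01,2.88,3); print(q,min(m.min(),m2.min()))
q0,m=goto(q,.5638,.3773,.1,2.88,3)
def stage(q,a,b,h=.12):  # from above, place/pick chain
    M=[]
    for p in (a,b):
        q,m=goto(q,p[0],p[1],h,p[2],7); M.append(m.min()); q,m=goto(q,p[0],p[1],.01,p[2],2); M.append(m.min()); q,m=goto(q,p[0],p[1],h,p[2],2)
    return q,min(M)
for yp in (1.367,-1.775):
    qa,m=goto(q0,.4538,.0848,.12,yp,8); qb,m2=goto(qa,.4538,.0848,.01,yp,2); ma=min(m.min(),m2.min())
    qa,_=goto(qb,.4538,.0848,.12,yp,2); print('platepad',yp,round(ma,2),qa)
    for f in (0,pi):
        qc,mc=stage(qa,(.386,.287,.03+f),(.634,-.141,.2+f)); print('  fid',f,round(mc,2),qc)
        for l,lp in itertools.product((0,pi),(0,pi)):
            qd,md=stage(qc,(.378,-.293,.62+l),(.5385,-.403,.53+lp)); print('    lath',l,lp,round(md,2),qd)
```

```text
[-0.74  1.02  1.42  1.27 -1.01  1.61  1.83] 0.1080759463204084
[-1.35  1.26  1.27  1.64 -1.27  1.27  1.51] 0.12927500953404425
platepad 1.367 0.0 [-1.23  1.08  1.56  2.1  -1.11  1.4   0.61]
  fid 0 0.0 [-0.5   1.23  1.4   1.45 -1.04  1.63 -0.49]
    lath 0 0 0.14 [-0.08  1.18  1.32  1.39 -0.93  1.53  0.15]
    lath 0 3.141592653589793 0.0 [0.5  0.76 0.09 1.37 0.03 1.24 2.57]
    lath 3.141592653589793 0 0.0 [ 0.17  1.04  0.88  1.2  -0.62  1.59 -0.06]
    lath 3.141592653589793 3.141592653589793 0.0 [ 0.11  1.46  1.56  1.15 -1.27  2.02 -2.57]
  fid 3.141592653589793 0.0 [-0.46  0.9   1.06  1.58 -0.8   1.25  2.55]
    lath 0 0 0.0 [-0.12  1.24  1.46  1.52 -1.15  1.55  0.31]
    lath 0 3.141592653589793 0.0 [ 0.62  0.68 -0.03  1.49  0.03  1.06  2.57]
    lath 3.141592653589793 0 0.0 [ 0.29  0.72  0.48  1.51 -0.32  1.08 -0.21]
    lath 3.141592653589793 3.141592653589793 0.0 [ 0.74  0.68 -0.22  1.51  0.18  1.06  2.57]
platepad -1.775 0.0 [-0.11  0.28 -0.12  2.13  0.03  0.72  2.57]
  fid 0 0.0 [ 0.7   1.39 -1.54  1.6   1.58  2.02  2.57]
    lath 0 0 0.0 [ 1.1   1.33 -1.48  1.58  1.6   1.96  2.57]
    lath 0 3.141592653589793 0.0 [ 1.1   1.36 -1.5   1.59  1.63  1.99  1.73]
    lath 3.141592653589793 0 0.0 [ 1.11  1.23 -1.39  1.67  1.59  1.83  2.57]
    lath 3.141592653589793 3.141592653589793 0.0 [ 1.12  1.28 -1.44  1.68  1.63  1.88  1.69]
  fid 3.141592653589793 0.23 [ 0.11  0.58  0.11  1.66 -0.1   0.9   2.04]
    lath 0 0 0.29 [ 0.12  0.75  0.76  1.59 -0.6   1.04  0.02]
    lath 0 3.141592653589793 0.0 [ 0.78  0.63 -0.23  1.59  0.14  0.94  2.57]
    lath 3.141592653589793 0 0.0 [ 0.41  0.64  0.29  1.58 -0.24  0.95 -0.25]
    lath 3.141592653589793 3.141592653589793 0.0 [ 0.89  0.65 -0.4   1.59  0.27  0.95  2.51]
```

Run:
```python
from chain import *
q=sim(D[0][0],[((44,-33,-3),0)]*8)[0]; q=sim(q,[((13,-42,0),.04)]*8)[0];q=sim(q,[((-7.5,-37,6),.0325)]*8)[0]
print('w3 then +turn',*sim(q,[((0,0,0),.18)]*8)[:3])
for n in (4,6,8,10,12):
    a=sim(D[7][0],[((0,0,0),-.18)]*n); b=sim(a[0],[((0,0,0),.18)]*n); print(n,a[0],a[2],'| back',b[0],b[2])
```

```text
w3 then +turn [-0.87  0.41  0.18  1.69 -0.09  1.04 -2.57] [0.47 0.39 0.21] [-3.14  0.   -0.35]
4 [-0.45  0.74  1.19  1.53 -0.7   1.36  2.57] [ 3.13  0.   -2.95] | back [-0.5   0.83  1.34  1.53 -0.82  1.43  1.93] [ 3.13 -0.    2.61]
6 [-0.36  0.63  0.98  1.52 -0.54  1.28  2.57] [ 3.14  0.01 -2.83] | back [-0.46  0.75  1.22  1.53 -0.72  1.37  1.62] [ 3.13 -0.    2.37]
8 [-0.23  0.55  0.76  1.51 -0.4   1.24  2.57] [ 3.14  0.01 -2.73] | back [-0.41  0.68  1.08  1.52 -0.62  1.32  1.29] [ 3.13 -0.    2.11]
10 [-0.1   0.5   0.54  1.51 -0.28  1.21  2.57] [ 3.14  0.01 -2.64] | back [-0.34  0.61  0.94  1.52 -0.51  1.27  0.95] [ 3.14 -0.01  1.85]
12 [ 0.04  0.47  0.34  1.51 -0.17  1.19  2.57] [ 3.14  0.01 -2.55] | back [-0.26  0.56  0.8   1.51 -0.42  1.24  0.6 ] [ 3.14 -0.01  1.57]
```

Using the q7 limit in the safe direction to swing the elbow back to a mid-range posture.

Emit:
servo_tool --series '[[[0,0,0],-0.1,1],[[0,0,0],-0.1,1],[[0,0,0],-0.1,1],[[0,0,0],-0.1,1],[[0,0,0],-0.1,1],[[0,0,0],-0.1,1],[[0,0,0],-0.1,1],[[0,0,0],-0.1,1]]'

```text
t: 14.3
tool_pos: [0.6242, -0.2031, 0.2621]
tcp_rot: [3.14, 0.003, -2.615]
ft_force: [0.7, -0.8, -1.9]
opening: 0.0917
gripper_force: 0.0
```

Run:
```python
from h import *
plan(.5638,.3773,.2,-.26+np.pi); tilt()
```

```text
now [ 0.6242 -0.2031  0.2621] [ 3.140e+00  3.000e-03 -2.615e+00] shift at current yaw [-239.6  532.1   62.1] turning evenly [-17.3 583.3  62.1] turn 0.787 q7 2.57
toolz [ 0.002  0.003 -1.   ] q [-0.09  0.49  0.52  1.52 -0.25  1.2   2.57]
```

```bash
cat > c2.py <<'E'
from chain import *
import itertools
def stage(q,a,b,h=.12):
    M=[]
    for p in (a,b):
        q,m=goto(q,p[0],p[1],h,p[2],8); M.append(m.min()); q,m=goto(q,p[0],p[1],.01,p[2],2); M.append(m.min()); q,m=goto(q,p[0],p[1],h,p[2],2)
    return q,min(M)
E
python3 - <<'E'
from c2 import *
q0=[-0.09,0.49,0.52,1.52,-0.25,1.2,2.57]
for yq,yp in itertools.product((2.88,-.26),(1.367,-1.775)):
    qa,ma=stage(q0,(.5638,.3773,yq),(.4538,.0848,yp)); print('plate',yq,yp,round(ma,2),qa)
    if ma<.02 and yq==-.26: continue
    for f in (0,pi):
        qc,mc=stage(qa,(.386,.287,.03+f),(.634,-.141,.2+f)); print('  fid',f,round(mc,2),qc)
        for l,lp in itertools.product((0,pi),(0,pi)):
            qd,md=stage(qc,(.378,-.293,.62+l),(.5385,-.403,.53+lp))
            if md>.05: print('    lath',l,lp,round(md,2),qd)
E
```

```text
plate 2.88 1.367 0.2 [-1.05  0.47  1.01  2.12 -0.54  0.84  0.09]
  fid 0 0.24 [-0.49  0.86  1.06  1.66 -0.81  1.13 -0.58]
    lath 0 0 0.29 [ 0.    0.84  0.96  1.59 -0.74  1.11  0.11]
  fid 3.141592653589793 0.24 [-0.2   0.65  0.55  1.65 -0.39  0.96  2.26]
    lath 0 0 0.28 [-0.07  0.93  1.12  1.6  -0.89  1.19  0.2 ]
plate 2.88 -1.775 0.0 [-0.07  0.29 -0.17  2.12  0.08  0.75  2.57]
  fid 0 0.0 [ 0.7   1.4  -1.54  1.59  1.58  2.02  2.57]
  fid 3.141592653589793 0.21 [ 0.13  0.59  0.07  1.65 -0.04  0.91  1.99]
    lath 0 0 0.29 [ 0.12  0.74  0.73  1.59 -0.55  1.03 -0.02]
plate -0.26 1.367 0.0 [ 0.37  1.87 -1.54  1.66  1.2   2.02  2.57]
plate -0.26 -1.775 0.0 [ 0.74  1.05 -1.54  2.1   1.11  1.42  1.65]
```

Emit:
servo_tool --series '[[[-4,55,9],0.1,1],[[-4,55,9],0.1,1],[[-4,55,9],0.1,1],[[-4,55,9],0.1,1],[[-4,55,9],0.1,1],[[-4,55,9],0.1,1],[[-4,55,9],0.1,1],[[-4,55,9],0.1,1]]'

```text
t: 15.3
tool_pos: [0.5811, 0.2262, 0.191]
tcp_rot: [3.137, 0.0, 2.862]
ft_force: [-0.8, -0.4, 0.1]
opening: 0.0917
gripper_force: 0.0
```

Run:
```python
from h import *
a=snap('wrist','w4')
for o in find('w4','plate',.016,np.array([.56,.376]),.1,150): print(*o)
plan(.564,.377,.1,-.26+np.pi); tilt()
```

```text
[0.564  0.3798] [0.5663 0.3792] -0.259 99.4 35.7 3975 [408. 107.]
now [0.5807 0.2368 0.1891] [ 3.133e+00 -1.000e-03  2.867e+00] shift at current yaw [ 54.1 130.4  89.1] turning evenly [ 53.2 130.8  89.1] turn -0.014 q7 1.12
toolz [ 0.001  0.009 -1.   ] q [-0.83  0.51  0.55  1.68 -0.31  1.04  1.12]
```

Emit:
servo_tool --series '[[[9,22,15],0,1],[[9,22,15],0,1],[[9,22,15],0,1],[[9,22,15],0,1],[[9,22,15],0,1],[[9,22,15],0,1],[[0,0,0],0,1],[[0,0,0],0,1]]'

```text
t: 16.35
tool_pos: [0.5662, 0.3653, 0.1014]
tcp_rot: [3.139, 0.001, 2.864]
ft_force: [0.4, -0.8, -0.5]
opening: 0.0922
gripper_force: 0.0
```

Run:
```python
from h import *
plan(.5645,.378,.005,-.26+np.pi); tilt()
a=snap('wrist','w5')
for o in find('w5','plate',.016,np.array([.56,.376]),.1,150): print(*o)
cv2.imwrite('pics/w5.png',a[:,:,::-1])
```

```text
now [0.5662 0.3653 0.1014] [3.139e+00 1.000e-03 2.864e+00] shift at current yaw [ 5.1 11.8 96.4] turning evenly [ 5.  11.8 96.4] turn -0.017 q7 0.96
toolz [ 0.002  0.002 -1.   ] q [-0.94  0.68  0.48  1.61 -0.37  0.94  0.96]
[0.5634 0.3805] [0.5662 0.3798] -0.26 99.6 35.0 5839 [277. 188.]
```

View pics/w5.png

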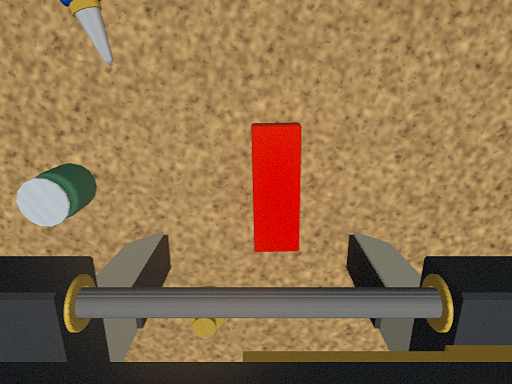

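Emit:
servo_tool --series '[[[2.5,6,20],-0.017,1],[[2.5,6,20],0,1],[[0,0,20],0,1],[[0,0,15],0,1],[[0,0,11],0,1],[[0,0,10],0,1],[[0,0,0],0,1],[[0,0,0],0,1]]'

```text
t: 17.4
tool_pos: [0.5645, 0.3797, 0.0059]
tcp_rot: [3.137, 0.001, 2.882]
ft_force: [-0.4, -0.2, 0.4]
opening: 0.0918
gripper_force: 0.0
```

Emit:
servo_tool --series '[[[0,0,0],0,-1],[[0,0,0],0,-1],[[0,0,0],0,-1],[[0,0,0],0,-1],[[0,0,0],0,-1],[[0,0,0],0,-1],[[0,0,0],0,-1],[[0,0,0],0,-1]]' --force 20

```text
t: 18.4
tool_pos: [0.564, 0.3796, 0.0053]
tcp_rot: [3.138, 0.0, 2.882]
ft_force: [0.4, 0.3, 0.1]
opening: 0.0357
gripper_force: 20.0
```

Emit:
servo_tool --series '[[[0,0,-25],0,-1],[[0,0,-40],0,-1],[[0,0,-40],0,-1],[[0,0,-10],0.15,-1],[[0,0,0],0.15,-1],[[0,0,0],0.15,-1],[[0,0,0],0.15,-1],[[0,0,0],0.15,-1]]'

```text
t: 19.4
tool_pos: [0.564, 0.3794, 0.1222]
tcp_rot: [3.137, -0.003, 2.127]
ft_force: [0.2, -0.1, -0.8]
opening: 0.0356
gripper_force: 20.0
```

Run:
```python
from h import *
plan(.4538,.0848,.1,1.367); tilt()
```

```text
now [0.564  0.3794 0.1222] [ 3.137e+00 -3.000e-03  2.127e+00] shift at current yaw [-192.  -249.2   22.2] turning evenly [-270.7 -160.2   22.2] turn 0.76 q7 0.3
toolz [ 0.002  0.005 -1.   ] q [-1.07  0.71  0.67  1.59 -0.5   1.01  0.3 ]
```

Emit:
servo_tool --series '[[[-44.4,-30.2,0],0.127,-1],[[-44.4,-30.2,0],0.127,-1],[[-44.4,-30.2,0],0.127,-1],[[-44.4,-30.2,0],0.127,-1],[[-44.4,-30.2,5],0.127,-1],[[-44.4,-30.2,10],0.127,-1],[[0,0,10],0,-1],[[0,0,0],0,-1]]'

```text
t: 20.4
tool_pos: [0.4554, 0.0848, 0.0948]
tcp_rot: [3.141, -0.005, 1.371]
ft_force: [0.1, 0.5, -1.8]
opening: 0.0353
gripper_force: 20.0
```

Run:
```python
from h import *
plan(.4538,.0848,.05,1.367); tilt()
o=get_obs(); a=snap('wrist','w6')
cv2.imwrite('pics/w6.png',a[:,:,::-1])
for o in find('w6','plate',o['tool_pos'][2]+.01,o['tool_pos'][:2],.1,150): print(*o)
for o in find('w6','pale',.004,np.array([.4538,.0848]),.1,150): print(*o)
```

```text
now [0.4554 0.0848 0.0948] [ 3.141 -0.005  1.371] shift at current yaw [-0.4 -1.6 44.8] turning evenly [-0.4 -1.6 44.8] turn 0.004 q7 0.1
toolz [ 0.002  0.005 -1.   ] q [-0.99  0.49  0.92  2.15 -0.58  0.77  0.1 ]
[0.4585 0.1015] [0.4581 0.1003] 1.377 62.4 36.1 9023 [259. 227.]
[0.4465 0.042 ] [0.4466 0.0418] -0.2 35.8 18.6 2011 [259. 333.]
[0.464  0.1237] [0.4639 0.1236] -0.2 40.4 25.1 1924 [260. 143.]
```

View pics/w6.png

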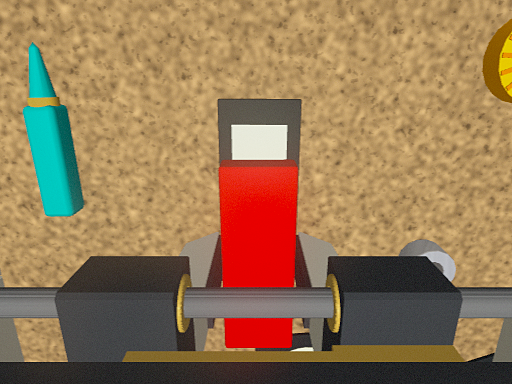

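Run:
```python
from h import *
c=px2w('w6',[[220,168],[297,167],[291,347],[226,346]],.1053); print(c.round(4),c.mean(0).round(4), np.linalg.norm(c[0]-c[3]),np.linalg.norm(c[0]-c[1]))
o=px2w('w6',[[232,125],[287,125]],.004); print(o.round(4)); u=np.array([np.cos(1.367),np.sin(1.367)])
print('pad centre from far edge',o[:,:2].mean(0)-.052*u)
print('plate yaw',np.arctan2(*(c[0]-c[3]+c[1]-c[2])[1::-1]))
```

```text
[[0.4472 0.1336 0.1053]
 [0.481  0.1273 0.1053]
 [0.4616 0.0304 0.1053]
 [0.4277 0.038  0.1053]] [0.4544 0.0823 0.1053] 0.09764712612124901 0.03435385743369416
[[0.4468 0.1406 0.004 ]
 [0.4857 0.1327 0.004 ]]
pad centre from far edge [0.45572711 0.08573554]
plate yaw 1.3714992712199146
```

Emit:
servo_tool --series '[[[2.2,-0.8,25],0,-1],[[0,0,25],0,-1],[[0,0,18],0,-1],[[0,0,8],0,-1],[[0,0,5],0,-1],[[0,0,3],0,-1],[[0,0,0],0,-1],[[0,0,0],0,-1]]'

```text
t: 21.45
tool_pos: [0.455, 0.0868, 0.0106]
tcp_rot: [3.14, -0.004, 1.37]
ft_force: [0.1, 0.2, -1.3]
opening: 0.0358
gripper_force: 20.0
```

Emit:
servo_tool --series '[[[0,0,0.6],0,-1],[[0,0,0.6],0,-1],[[0,0,0],0,-1],[[0,0,0],0,-0.1],[[0,0,0],0,-0.1],[[0,0,0],0,-0.1],[[0,0,0],0,-0.1],[[0,0,0],0,-0.1]]'

```text
t: 22.45
tool_pos: [0.4547, 0.0866, 0.009]
tcp_rot: [3.141, -0.003, 1.37]
ft_force: [-0.9, -0.9, -0.4]
opening: 0.0414
gripper_force: 0.0
```

Emit:
servo_tool --series '[[[0,0,-15],0,-0.1],[[0,0,-45],0,1],[[0,0,-50],0,1],[[0,0,-20],0.15,1],[[0,0,0],0.17,1],[[0,0,0],0.17,1],[[0,0,0],0.17,1],[[0,0,0],0.17,1]]'

```text
t: 23.45
tool_pos: [0.4545, 0.0863, 0.1399]
tcp_rot: [-3.139, -0.004, 0.534]
ft_force: [0.8, -0.3, -0.4]
opening: 0.0915
gripper_force: 0.0
```

Run:
```python
from h import *
plan(.374,.287,.15,.03); tilt()
```

```text
now [0.4545 0.0863 0.1399] [-3.139 -0.004  0.534] shift at current yaw [  32.9 -213.7  -10.1] turning evenly [ -21.4 -215.1  -10.1] turn 0.504 q7 -0.64
toolz [ 0.002  0.004 -1.   ] q [-1.21  0.54  1.23  2.13 -0.66  0.93 -0.64]
```

Emit:
servo_tool --series '[[[-2.1,-36.3,3],0.084,1],[[-2.1,-36.3,3],0.084,1],[[-2.1,-36.3,3],0.084,1],[[-2.1,-36.3,3],0.084,1],[[-2.1,-36.3,3],0.084,1],[[-2.1,-36.3,3],0.084,1],[[0,0,0],0,1],[[0,0,0],0,1]]'

```text
t: 24.45
tool_pos: [0.3729, 0.2857, 0.1221]
tcp_rot: [-3.139, -0.002, 0.037]
ft_force: [0.4, -0.9, 0.4]
opening: 0.0919
gripper_force: 0.0
```

Run:
```python
from h import *
plan(.374,.287,.006,.03); tilt()
a=snap('wrist','w7')
cv2.imwrite('pics/w7.png',a[:,:,::-1])
for o in find('w7','fid',.022,np.array([.374,.287]),.1,150): print(*o)
```

```text
now [0.3729 0.2857 0.1221] [-3.139e+00 -2.000e-03  3.700e-02] shift at current yaw [  1.2  -1.2 116.1] turning evenly [  1.2  -1.2 116.1] turn 0.007 q7 -1.43
toolz [ 0.001  0.003 -1.   ] q [-1.7   0.72  1.33  2.12 -0.86  1.02 -1.43]
[0.3701 0.2894] [0.3688 0.2895] 0.047 78.4 20.7 2403 [253. 192.]
```

View pics/w7.png

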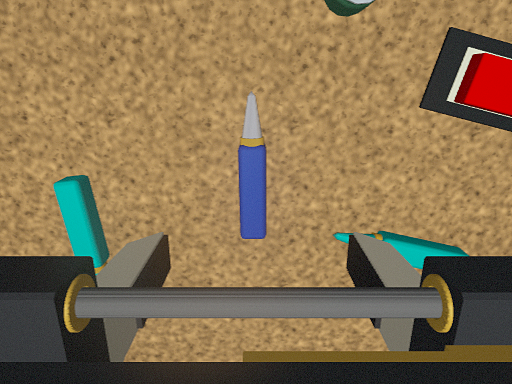

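Run:
```python
from h import *
print(px2w('w7',[[335,237],[251,93],[62,180],[105,263],[85,178]],.012).round(4))
```

```text
[[0.3295 0.2176 0.012 ]
 [0.4464 0.2938 0.012 ]
 [0.3721 0.4464 0.012 ]
 [0.2964 0.4189 0.012 ]
 [0.3745 0.4274 0.012 ]]
```

Emit:
servo_tool --series '[[[1.2,-3.8,20],-0.008,1],[[0,0,30],0,1],[[0,0,30],0,1],[[0,0,18],0,1],[[0,0,10],0,1],[[0,0,8],0,1],[[0,0,0],0,1],[[0,0,0],0,1]]'

```text
t: 25.5
tool_pos: [0.3745, 0.2905, 0.0061]
tcp_rot: [-3.138, -0.002, 0.044]
ft_force: [-0.5, -0.2, -0.4]
opening: 0.092
gripper_force: 0.0
```

Emit:
servo_tool --series '[[[0,0,0],0,-1],[[0,0,0],0,-1],[[0,0,0],0,-1],[[0,0,0],0,-1],[[0,0,0],0,-1],[[0,0,0],0,-1],[[0,0,0],0,-1],[[0,0,0],0,-1]]' --force 35

```text
t: 26.5
tool_pos: [0.3742, 0.2905, 0.0056]
tcp_rot: [-3.138, -0.001, 0.044]
ft_force: [-0.4, 0.9, -0.4]
opening: 0.0217
gripper_force: 35.0
```

Emit:
servo_tool --series '[[[0,0,-25],0,-1],[[0,0,-45],0,-1],[[0,0,-45],0,-1],[[22.6,44.4,0],0,-1],[[22.6,44.4,0],0,-1],[[22.6,44.4,0],0,-1],[[22.6,44.4,0],0,-1],[[22.6,44.4,0],0,-1]]'

```text
t: 27.5
tool_pos: [0.4967, 0.072, 0.1196]
tcp_rot: [-3.138, -0.001, 0.044]
ft_force: [1.1, -0.0, -3.2]
opening: 0.022
gripper_force: 35.0
```

Emit:
servo_tool --series '[[[22.6,44.4,0],0,-1],[[22.6,44.4,0],0,-1],[[22.6,44.4,0],0,-1],[[22.6,44.4,0],0,-1],[[22.6,44.4,0],0,-1],[[0,0,10],-0.078,-1],[[0,0,10],-0.078,-1],[[0,0,0],0,-1]]'

```text
t: 28.5
tool_pos: [0.618, -0.1432, 0.098]
tcp_rot: [-3.137, 0.001, 0.199]
ft_force: [-0.3, 0.1, -2.4]
opening: 0.0215
gripper_force: 35.0
```

Run:
```python
from h import *
plan(.6203,-.1438,.05,.2); tilt()
a=snap('wrist','w8')
cv2.imwrite('pics/w8.png',a[:,:,::-1])
```

```text
now [ 0.618  -0.1432  0.098 ] [-3.137e+00  1.000e-03  1.990e-01] shift at current yaw [ 2.1  1.  48. ] turning evenly [ 2.1  1.  48. ] turn -0.001 q7 -0.55
toolz [-0.002  0.004 -1.   ] q [-0.49  0.84  1.02  1.72 -0.82  1.07 -0.55]
```

View pics/w8.png

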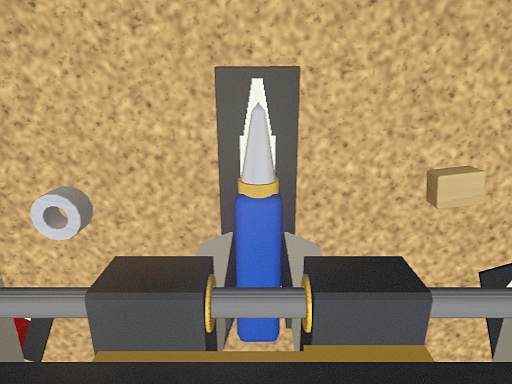

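Run:
```python
from h import *
t=px2w('w8',[[258.5,101]],.1035)[0]; c=px2w('w8',[[258.5,186]],.1145)[0]; ot=px2w('w8',[[257.8,78]],.004)[0]; pc=px2w('w8',[[215.5,67],[299.5,67]],.004).mean(0)
u=np.array([np.cos(.2),np.sin(.2),0]); 
print('tip',t.round(4),'mid',(t-.06*u).round(4),'collar->mid',(c-.021*u).round(4)); print('pad from outline tip',(ot-.062*u).round(4),'from pad edge',(pc-.07*u).round(4))
```

```text
tip [ 0.6912 -0.1288  0.1035] mid [ 0.6324 -0.1407  0.1035] collar->mid [ 0.6361 -0.14    0.1145]
pad from outline tip [ 0.6398 -0.1384  0.004 ] from pad edge [ 0.639  -0.1384  0.004 ]
```

Emit:
servo_tool --series '[[[6,-0.8,20],0,-1],[[0,0,25],0,-1],[[0,0,20],0,-1],[[0,0,14],0,-1],[[0,0,5],0,-1],[[0,0,0],0,-1],[[0,0,0],0,-1],[[0,0,0],0,-1]]'

```text
t: 29.55
tool_pos: [0.6257, -0.1415, 0.0163]
tcp_rot: [-3.139, -0.003, 0.2]
ft_force: [0.9, 0.1, -2.2]
opening: 0.0215
gripper_force: 35.0
```

Run:
```python
from h import *
plan(.6203,-.1438,.0096,.2)
a=snap('wrist','w9')
cv2.imwrite('pics/w9.png',cv2.resize(a[:,:,::-1][80:230,180:340],(640,600),interpolation=cv2.INTER_CUBIC))
```

```text
now [ 0.6257 -0.1415  0.0163] [-3.139e+00 -3.000e-03  2.000e-01] shift at current yaw [-5.8  1.2  6.7] turning evenly [-5.8  1.2  6.7] turn -0.0 q7 -0.5
```

View pics/w9.png

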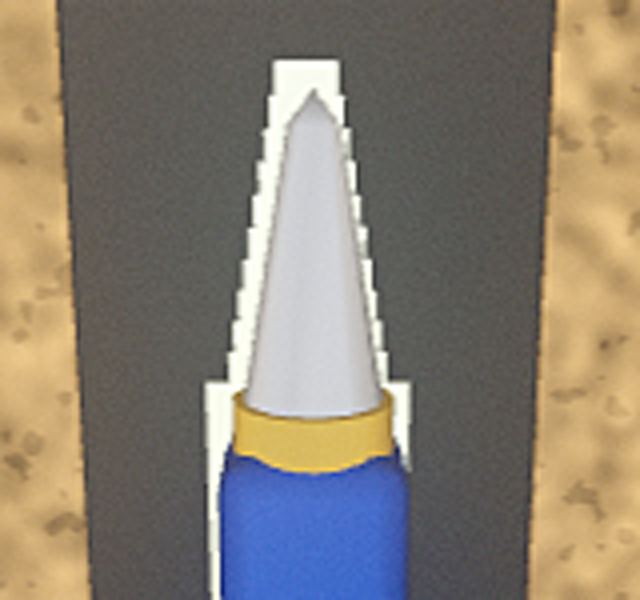

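Run:
```python
from h import *
f=lambda p:np.array([180+p[0]/4,80+p[1]/4])-.375
t=px2w('w9',f((315,91)),.0163+.0054)[0][:2]; c=px2w('w9',f((313.5,405)),.0163+.0054+.011)[0][:2]
ot=px2w('w9',f((306,59)),.004)[0][:2]; os=px2w('w9',f((308,383)),.004)[0][:2]
pe=px2w('w9',np.array([f((75,300)),f((548,300))]),.004).mean(0)[:2]
u=np.array([np.cos(.2),np.sin(.2)]); v=np.array([np.sin(.2),-np.cos(.2)])
print('tip-outline tip',(t-ot)@u,(t-ot)@v,'collar-shoulder',(c-os)@u,(c-os)@v,'pad axis lateral vs outline tip',(pe-ot)@v,(os-ot)@v,'dirs',np.arctan2(*(t-c)[::-1]),np.arctan2(*(ot-os)[::-1]))
```

```text
tip-outline tip -0.0026864162341821308 0.0011044805946833192 collar-shoulder 0.005401606322962486 0.0007706288977380252 pad axis lateral vs outline tip 0.0006502873955821706 0.00020589634672672948 dirs 0.1960424201636763 0.20509393255142105
```

Emit:
servo_tool --series '[[[0.7,-0.7,2],-0.004,-1],[[0,0,2],0,-1],[[0,0,1.5],0,-1],[[0,0,1.3],0,-1],[[0,0,0],0,-1],[[0,0,0],0,-0.3],[[0,0,0],0,-0.3],[[0,0,0],0,-0.3]]'

```text
t: 30.6
tool_pos: [0.6259, -0.1406, 0.0087]
tcp_rot: [-3.139, -0.002, 0.204]
ft_force: [0.1, 0.4, 0.1]
opening: 0.0323
gripper_force: 0.0
```

Emit:
servo_tool --series '[[[0,0,0],0,-0.3],[[0,0,-10],0,-0.3],[[0,0,-35],0,1],[[0,0,-45],0,1],[[0,0,-45],0,1],[[-45,10,0],0,1],[[-45,10,0],0,1],[[0,0,0],0,1]]'

```text
t: 31.6
tool_pos: [0.5379, -0.181, 0.1444]
tcp_rot: [-3.138, -0.002, 0.197]
ft_force: [0.5, -0.2, 0.1]
opening: 0.0876
gripper_force: 0.0
```

Run:
```python
from h import *
plan(.378,-.294,.12,.62); tilt()
a=snap('wrist','w10')
cv2.imwrite('pics/w10.png',a[:,:,::-1])
```

```text
now [ 0.5379 -0.181   0.1444] [-3.138e+00 -2.000e-03  1.970e-01] shift at current yaw [-179.    79.4   24.4] turning evenly [-191.6   40.1   24.4] turn -0.423 q7 -0.47
toolz [ 0.001  0.004 -1.   ] q [-0.52  0.7   1.12  1.87 -0.73  1.06 -0.47]
```

View pics/w10.png

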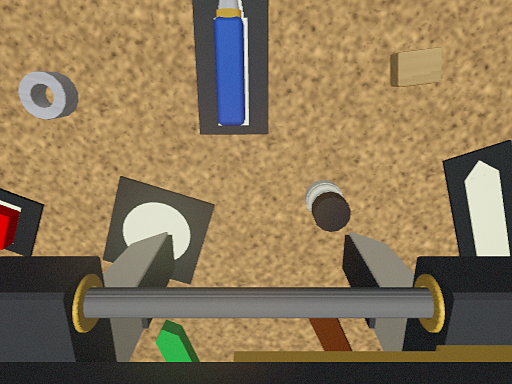

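Emit:
servo_tool --series '[[[-31.8,7.8,4],-0.07,1],[[-31.8,7.8,4],-0.07,1],[[-31.8,7.8,4],-0.07,1],[[-31.8,7.8,4],-0.07,1],[[-31.8,7.8,4],-0.07,1],[[-31.8,7.8,4],-0.07,1],[[0,0,0],0,1],[[0,0,0],0,1]]'

```text
t: 32.65
tool_pos: [0.3841, -0.2917, 0.1192]
tcp_rot: [-3.14, -0.004, 0.624]
ft_force: [0.0, -0.1, 0.2]
opening: 0.0917
gripper_force: 0.0
```

Run:
```python
from h import *
plan(.378,-.2935,.006,.62); tilt()
a=snap('wrist','w11')
cv2.imwrite('pics/w11.png',a[:,:,::-1])
h=cv2.cvtColor(a,cv2.COLOR_RGB2HSV).astype(int)
def mk(im):
    h=cv2.cvtColor(im,cv2.COLOR_RGB2HSV).astype(int); return ((h[...,0]<14)&(h[...,1]>130)&(h[...,2]<150)&(h[...,2]>50))
import h as H
H.masks=lambda im:dict(lath=mk(im))
for o in find('w11','lath',.016,np.array([.378,-.2935]),.08,300): print(*o)
for o in find('w1','lath',.016,np.array([.378,-.2935]),.08,300): print(*o)
```

```text
now [ 0.3841 -0.2917  0.1192] [-3.14  -0.004  0.624] shift at current yaw [ -6.   -2.2 113.2] turning evenly [ -6.   -2.2 113.2] turn 0.004 q7 0.23
toolz [ 0.002  0.003 -1.   ] q [-0.23  0.53  1.05  2.09 -0.61  0.87  0.23]
[ 0.3825 -0.292 ] [ 0.3794 -0.2943] 0.613 113.9 25.4 3167 [258. 190.]
[ 0.377  -0.2967] [ 0.376  -0.2972] 0.624 107.4 25.8 1132 [270. 223.]
```

View pics/w11.png

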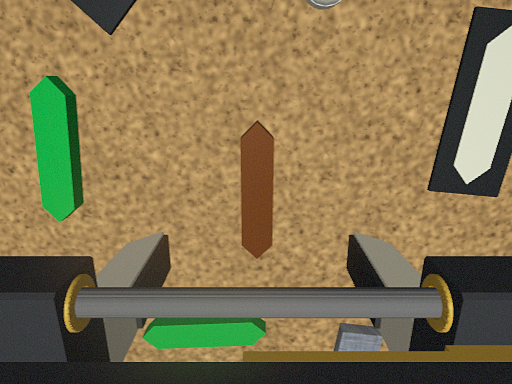

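Run:
```python
from h import *
p=px2w('w11',[[257.5,122],[257.5,259],[150,322],[262,320],[335,350],[60,219]],.016)[:,:2]; m=p[:2].mean(0); print(p.round(4),m.round(4),np.linalg.norm(p[0]-p[1]),np.arctan2(*(p[0]-p[1])[::-1]))
plan(*m,.006,.615)
w=.62; u=np.array([np.cos(w),np.sin(w)]); v=np.array([np.sin(w),-np.cos(w)]); print(((p-m)@np.c_[u,v]).round(3))
```

```text
[[ 0.4268 -0.26  ]
 [ 0.3323 -0.328 ]
 [ 0.2217 -0.2859]
 [ 0.2838 -0.3681]
 [ 0.2967 -0.4442]
 [ 0.2668 -0.1737]] [ 0.3796 -0.294 ] 0.11637184750208633 0.6241141747724122
now [ 0.3842 -0.2914  0.1191] [-3.14  -0.004  0.625] shift at current yaw [ -5.3  -0.6 113.1] turning evenly [ -5.3  -0.6 113.1] turn 0.01 q7 0.23
[[ 0.058 -0.   ]
 [-0.058  0.   ]
 [-0.124 -0.098]
 [-0.121  0.005]
 [-0.155  0.074]
 [-0.022 -0.163]]
```

Emit:
servo_tool --series '[[[-5.3,-0.6,20],0.004,1],[[0,0,30],0,1],[[0,0,30],0,1],[[0,0,18],0,1],[[0,0,9],0,1],[[0,0,6],0,1],[[0,0,0],0,1],[[0,0,0],0,1]]'

```text
t: 33.7
tool_pos: [0.3786, -0.2944, 0.0064]
tcp_rot: [-3.141, -0.003, 0.62]
ft_force: [0.0, -0.2, 0.3]
opening: 0.0916
gripper_force: 0.0
```

Emit:
servo_tool --series '[[[0,0,0],0,-1],[[0,0,0],0,-1],[[0,0,0],0,-1],[[0,0,0],0,-1],[[0,0,0],0,-1],[[0,0,0],0,-1],[[0,0,0],0,-1],[[0,0,0],0,-1]]' --force 20

```text
t: 34.7
tool_pos: [0.3781, -0.2942, 0.0059]
tcp_rot: [-3.14, -0.003, 0.62]
ft_force: [-0.5, -0.7, -0.2]
opening: 0.0258
gripper_force: 20.0
```

Emit:
servo_tool --series '[[[0,0,-25],0,-1],[[0,0,-40],0,-1],[[0,0,-30],0,-1],[[0,0,0],0.09,-1],[[0,0,0],0,-1],[[0,0,0],0,-1],[[0,0,0],0,-1],[[0,0,0],0,-1]]'

```text
t: 35.7
tool_pos: [0.3778, -0.2944, 0.1006]
tcp_rot: [-3.139, -0.002, 0.53]
ft_force: [-0.6, 0.2, -0.2]
opening: 0.0258
gripper_force: 20.0
```

Run:
```python
from h import *
plan(.5385,-.403,.1,.53); tilt()
```

```text
now [ 0.3778 -0.2944  0.1006] [-3.139e+00 -2.000e-03  5.300e-01] shift at current yaw [ 83.7 174.9   0.6] turning evenly [ 83.7 174.9   0.6] turn 0.0 q7 0.19
toolz [ 0.001  0.003 -1.   ] q [-0.21  0.56  1.03  2.11 -0.67  0.84  0.19]
```

Emit:
servo_tool --series '[[[13.8,29.2,0],0,-1],[[13.8,29.2,0],0,-1],[[13.8,29.2,0],0,-1],[[13.8,29.2,0],0,-1],[[13.8,29.2,20],0,-1],[[13.8,29.2,30],0,-1],[[0,0,20],0,-1],[[0,0,0],0,-1]]'

```text
t: 36.7
tool_pos: [0.5359, -0.4023, 0.0283]
tcp_rot: [-3.135, -0.0, 0.529]
ft_force: [1.3, -0.0, -0.8]
opening: 0.0255
gripper_force: 20.0
```

Run:
```python
from h import *
plan(.5385,-.403,.01,.53); tilt()
a=snap('wrist','w12')
cv2.imwrite('pics/w12.png',cv2.resize(a[:,:,::-1][60:,130:386],(474,600),interpolation=cv2.INTER_CUBIC))
```

```text
now [ 0.5359 -0.4023  0.0283] [-3.135 -0.     0.529] shift at current yaw [ 1.9  1.9 18.3] turning evenly [ 1.9  1.9 18.3] turn -0.001 q7 0.15
toolz [-0.003  0.006 -1.   ] q [ 0.06  0.92  0.84  1.64 -0.81  0.97  0.15]
```

View pics/w12.png

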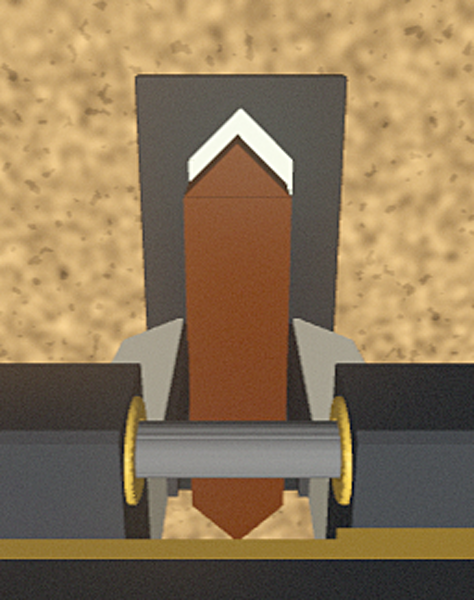

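Run:
```python
from h import *
f=lambda *p:np.array(p)/1.8518+[130,60]-.23
P=lambda z,*p:px2w('w12',f(*p),z)[:,:2]
a=P(.0384,(237.5,139),(237,540),(183.5,197),(291,197)); b=P(.004,(239,108),(187.5,165),(293.5,165),(136,76),(346,76))
w=.53; M=np.c_[[np.cos(w),np.sin(w)],[np.sin(w),-np.cos(w)]]
m=a[:2].mean(0); print('lath mid',m,np.linalg.norm(a[0]-a[1]),'pad from tip',b[0]-.061*M[:,0],'from edge',b[3:].mean(0)-.07*M[:,0])
for n,x in (('tip',b[0]-.061*M[:,0]),('edge',b[3:].mean(0)-.07*M[:,0])): print(n,((x-m)*1e3)@M)
print('lateral shoulders',((b[1:3].mean(0)-a[2:].mean(0))*1e3)@M, 'tip gap', ((b[0]-a[0])*1e3)@M)
```

```text
lath mid [ 0.53774871 -0.40097548] 0.11657957838642545 pad from tip [ 0.53856025 -0.4008375 ] from edge [ 0.53865873 -0.40138878]
tip [0.76994868 0.29120563]
edge [0.57622595 0.81664393]
lateral shoulders [1.05471713 0.71637094] tip gap [3.48021943 0.20761132]
```

Emit:
servo_tool --series '[[[0.7,0.6,8],0,-1],[[0,0,5],0,-1],[[0,0,3],0,-1],[[0,0,2],0,-1],[[0,0,0.6],0,-1],[[0,0,0],0,-0.2],[[0,0,0],0,-0.2],[[0,0,0],0,-0.2]]'

```text
t: 37.75
tool_pos: [0.5392, -0.4038, 0.0123]
tcp_rot: [-3.14, -0.003, 0.53]
ft_force: [-0.5, 0.0, -0.8]
opening: 0.0368
gripper_force: 0.0
```

Emit:
servo_tool --series '[[[0,0,0],0,-0.2],[[0,0,-10],0,-0.2],[[0,0,-35],0,1],[[0,0,-50],0,1],[[0,0,-50],0,1],[[0,-40,0],0,1],[[0,-40,0],0,1],[[0,0,0],0,1]]'

```text
t: 38.75
tool_pos: [0.4977, -0.3321, 0.1576]
tcp_rot: [-3.137, -0.005, 0.531]
ft_force: [0.2, -0.6, -0.2]
opening: 0.09
gripper_force: 0.0
```

Run:
```python
from h import *
o=get_obs(); tilt(); snap('top','top1'); snap('wrist','w13')
from c2 import *
q=get_obs()['qpos']
for ya in np.arange(-1,3,.5):
  for yb in np.arange(-1,3,.5):
    q2,m=stage(q,(.6545,.142,ya),(.462,-.0975,yb))
    if m>.2: print(round(ya,1),round(yb,1),round(m,2),end=' | ')
```

```text
toolz [ 0.001  0.007 -1.   ] q [-0.16  0.67  1.01  1.78 -0.65  1.07  0.05]
-1.0 -0.5 0.25 | -1.0 0.0 0.26 | -1.0 0.5 0.26 | -1.0 1.0 0.26 | -1.0 1.5 0.26 | -1.0 2.0 0.26 | -0.5 -0.5 0.26 | -0.5 0.0 0.27 | -0.5 0.5 0.27 | -0.5 1.0 0.27 | -0.5 1.5 0.28 | -0.5 2.0 0.28 | -0.5 2.5 0.28 | 0.0 -0.5 0.26 | 0.0 0.0 0.27 | 0.0 0.5 0.27 | 0.0 1.0 0.27 | 0.0 1.5 0.28 | 0.0 2.0 0.28 | 0.0 2.5 0.28 | 0.5 -0.5 0.27 | 0.5 0.0 0.27 | 0.5 0.5 0.27 | 0.5 1.0 0.28 | 0.5 1.5 0.28 | 0.5 2.0 0.28 | 0.5 2.5 0.28 | 1.0 -0.5 0.27 | 1.0 0.0 0.27 | 1.0 0.5 0.27 | 1.0 1.0 0.28 | 1.0 1.5 0.28 | 1.0 2.0 0.28 | 1.0 2.5 0.28 | 1.5 -0.5 0.27 | 1.5 0.0 0.27 | 1.5 0.5 0.27 | 1.5 1.0 0.28 | 1.5 1.5 0.28 | 1.5 2.0 0.28 | 1.5 2.5 0.28 | 2.0 -0.5 0.27 | 2.0 0.0 0.27 | 2.0 0.5 0.27 | 2.0 1.0 0.28 | 2.0 1.5 0.28 | 2.0 2.0 0.28 | 2.0 2.5 0.28 | 2.5 -0.5 0.27 | 2.5 0.0 0.27 | 2.5 0.5 0.27 | 2.5 1.0 0.28 | 2.5 1.5 0.28 | 2.5 2.0 0.28 | 2.5 2.5 0.28 |
```

Emit:
servo_tool --series '[[[37,-33,0],0,1],[[37,-33,0],0,1],[[37,-33,0],0,1],[[37,-33,0],0,1],[[37,-33,0],0,1],[[37,-33,0],0,1],[[37,-33,0],0,1],[[37,-33,0],0,1]]'

```text
t: 39.85
tool_pos: [0.6222, 0.0428, 0.1592]
tcp_rot: [-3.141, -0.004, 0.529]
ft_force: [-0.2, -0.6, 0.2]
opening: 0.0915
gripper_force: 0.0
```

Emit:
servo_tool --series '[[[37,-33,15],0,1],[[37,-33,15],0,1],[[0,0,10],0,1],[[0,0,0],0,1],[[0,0,0],0,1],[[0,0,0],0,1],[[0,0,0],0,1],[[0,0,0],0,1]]'

```text
t: 40.85
tool_pos: [0.651, 0.1367, 0.1194]
tcp_rot: [-3.139, -0.003, 0.53]
ft_force: [0.2, -0.3, 0.2]
opening: 0.0916
gripper_force: 0.0
```

```bash
cat > ron.py <<'E'
from h import *
def ron(fn,z,near):
    im=np.load('pics/'+fn+'.npz')['im']; h=cv2.cvtColor(im,cv2.COLOR_RGB2HSV).astype(int)
    m=((h[...,0]>12)&(h[...,0]<32)&(h[...,1]>200)&(h[...,2]>120)).astype(np.uint8)
    m=cv2.morphologyEx(m,cv2.MORPH_OPEN,np.ones((3,3),np.uint8)); n,L,st,c=cv2.connectedComponentsWithStats(m)
    for i in range(1,n):
        if st[i,4]<300: continue
        ys,xs=np.nonzero(L==i); w=px2w(fn,np.c_[xs,ys],z)[:,:2].astype(np.float32)
        if np.linalg.norm(w.mean(0)-near)>.08: continue
        (x,y),r=cv2.minEnclosingCircle(w); print(fn,'rondel',w.mean(0).round(4),'circle',round(x,4),round(y,4),round(r*1e3,1),'box',st[i])
if __name__=='__main__':
    snap('wrist','w14'); ron('w14',.018,[.6545,.142]); ron('top1',.018,[.6545,.142]); plan(.6545,.142,.006,.53); tilt()
E
python3 ron.py
```

```text
w14 rondel [0.6575 0.1451] circle 0.6568 0.1454 31.1 box [ 216  140   75   75 4434]
top1 rondel [0.6556 0.145 ] circle 0.6557 0.1439 31.0 box [197 133  19  20 310]
now [0.651  0.1368 0.1193] [-3.139e+00 -3.000e-03  5.300e-01] shift at current yaw [  5.7  -2.7 113.3] turning evenly [  5.7  -2.7 113.3] turn -0.0 q7 -0.73
toolz [ 0.002  0.004 -1.   ] q [-0.87  0.82  0.97  1.63 -0.75  1.1  -0.73]
```

Emit:
servo_tool --series '[[[8.9,-4.4,20],0,1],[[0,0,30],0,1],[[0,0,30],0,1],[[0,0,18],0,1],[[0,0,9],0,1],[[0,0,6],0,1],[[0,0,0],0,1],[[0,0,0],0,1]]'

```text
t: 41.9
tool_pos: [0.6572, 0.1455, 0.007]
tcp_rot: [-3.14, -0.004, 0.53]
ft_force: [-1.1, 0.3, -0.7]
opening: 0.0916
gripper_force: 0.0
```

Emit:
servo_tool --series '[[[0,0,0],0,-1],[[0,0,0],0,-1],[[0,0,0],0,-1],[[0,0,0],0,-1],[[0,0,0],0,-1],[[0,0,0],0,-1],[[0,0,0],0,-1],[[0,0,0],0,-1]]' --force 20

```text
t: 42.9
tool_pos: [0.6566, 0.1455, 0.0062]
tcp_rot: [-3.139, -0.003, 0.53]
ft_force: [-0.8, -0.7, 0.9]
opening: 0.0593
gripper_force: 20.0
```

Emit:
servo_tool --series '[[[0,0,-25],0,-1],[[0,0,-40],0,-1],[[0,0,-40],0,-1],[[0,0,0],0,-1],[[0,0,0],0,-1],[[0,0,0],0,-1],[[0,0,0],0,-1],[[0,0,0],0,-1]]'

```text
t: 43.9
tool_pos: [0.656, 0.1449, 0.1104]
tcp_rot: [-3.139, -0.002, 0.53]
ft_force: [0.1, -0.6, -1.1]
opening: 0.0596
gripper_force: 20.0
```

Run:
```python
from ron import *
snap('wrist','w15'); o=get_obs(); ron('w15',o['tool_pos'][2]+.012,o['tool_pos'][:2]); plan(.462,-.0975,.11,.53); tilt()
```

```text
w15 rondel [0.663  0.1493] circle 0.6585 0.1466 31.3 box [ 197  195  123   92 9444]
now [0.6562 0.145  0.1105] [-3.14e+00 -2.00e-03  5.30e-01] shift at current yaw [-290.1  111.1    0.5] turning evenly [-290.1  111.1    0.5] turn -0.0 q7 -0.74
toolz [ 0.001  0.003 -1.   ] q [-0.87  0.84  0.96  1.62 -0.76  1.09 -0.74]
```

Emit:
servo_tool --series '[[[-48.4,18.5,0],0,-1],[[-48.4,18.5,0],0,-1],[[-48.4,18.5,0],0,-1],[[-48.4,18.5,0],0,-1],[[-48.4,18.5,0],0,-1],[[-48.4,18.5,0],0,-1],[[0,0,0],0,-1],[[0,0,0],0,-1]]'

```text
t: 44.95
tool_pos: [0.4625, -0.0972, 0.1103]
tcp_rot: [-3.139, -0.004, 0.529]
ft_force: [0.1, -0.5, -1.4]
opening: 0.0593
gripper_force: 20.0
```

Run:
```python
from ron import *
plan(.462,-.0976,.0105,.53); tilt()
```

```text
now [ 0.4625 -0.0972  0.1103] [-3.139 -0.004  0.529] shift at current yaw [-0.6  0.1 99.8] turning evenly [-0.6  0.1 99.8] turn -0.001 q7 -0.26
toolz [ 0.002  0.004 -1.   ] q [-0.7   0.55  1.08  2.12 -0.66  0.86 -0.26]
```

Emit:
servo_tool --series '[[[-0.6,0.1,25],0,-1],[[0,0,30],0,-1],[[0,0,22],0,-1],[[0,0,12],0,-1],[[0,0,6],0,-1],[[0,0,3.5],0,-1],[[0,0,0],0,-1],[[0,0,0],0,-1]]'

```text
t: 45.95
tool_pos: [0.462, -0.0975, 0.012]
tcp_rot: [-3.14, -0.004, 0.53]
ft_force: [-0.1, 0.3, -1.2]
opening: 0.0596
gripper_force: 20.0
```

Emit:
servo_tool --series '[[[0,0,0.4],0,-1],[[0,0,0.4],0,-1],[[0,0,0.4],0,-1],[[0,0,0.2],0,-1],[[0,0,0],0,-1],[[0,0,0],0,-1],[[0,0,0],0,-1],[[0,0,0],0,-1]]'

```text
t: 46.95
tool_pos: [0.4616, -0.0975, 0.0101]
tcp_rot: [-3.139, -0.003, 0.53]
ft_force: [-0.1, 0.0, -1.4]
opening: 0.0592
gripper_force: 20.0
```

Emit:
servo_tool --series '[[[0,0,0.3],0,-1],[[0,0,0.3],0,-1],[[0,0,0.2],0,-1],[[0,0,0],0,-1],[[0,0,0],0,-1],[[0,0,0],0,-1],[[0,0,0],0,-1],[[0,0,0],0,-1]]'

```text
t: 47.95
tool_pos: [0.4617, -0.0975, 0.01]
tcp_rot: [-3.139, -0.004, 0.53]
ft_force: [-3.4, 1.7, 10.5]
opening: 0.0593
gripper_force: 20.0
```

Emit:
servo_tool --series '[[[0,0,-0.5],0,-1],[[0,0,0],0,-1],[[0,0,0],0,0.55],[[0,0,0],0,0.55],[[0,0,0],0,0.55],[[0,0,0],0,0.55],[[0,0,0],0,0.55],[[0,0,-5],0,0.55]]'

```text
t: 48.95
tool_pos: [0.4613, -0.0975, 0.0148]
tcp_rot: [-3.139, -0.002, 0.53]
ft_force: [-0.5, 0.9, 0.4]
opening: 0.0711
gripper_force: 0.0
```

Emit:
servo_tool --series '[[[0,0,-20],0,0.55],[[0,0,-50],0,1],[[0,0,-50],0,1],[[-30,0,-40],0,1],[[-30,0,0],0,1],[[0,0,0],0,1],[[0,0,0],0,1],[[0,0,0],0,1]]'

```text
t: 49.95
tool_pos: [0.4102, -0.1281, 0.1746]
tcp_rot: [-3.14, -0.002, 0.531]
ft_force: [0.4, 0.0, -0.1]
opening: 0.092
gripper_force: 0.0
```

Run:
```python
from ron import *
tilt(); print(get_obs()['tool_pos'])
snap('top','top2'); snap('wrist','w16'); ron('w16',.022,[.462,-.0975]); ron('top2',.022,[.462,-.0975])
for n,z,p in [('plate',.020,(.454,.085)),('fid',.026,(.62,-.142)),('lath',.020,(.5385,-.403))]:
    for f in ('top2','w16','w13'):
        for o in find(f,n,z,np.array(p),.08,100): print(f,n,*o)
for f in ('w16','w13'):
    for o in find(f,'pale',.004,np.array([.5,-.15]),.35,20): print(f,'pale',*o)
im=np.load('pics/w16.npz')['im']; print(im[150:155,256])
```

```text
toolz [ 0.001  0.003 -1.   ] q [-0.85  0.37  1.3   2.17 -0.46  0.93 -0.32]
[ 0.41017119 -0.12807591  0.17460464]
w16 rondel [ 0.4607 -0.0978] circle 0.4603 -0.0981 30.0 box [ 225   74   67   69 3571]
top2 plate [0.4498 0.0806] [0.4496 0.0807] 1.375 96.1 31.9 356 [225. 212.]
w16 plate [0.4467 0.0615] [0.4504 0.0686] 1.372 71.5 36.1 3006 [84. 24.]
top2 fid [ 0.6175 -0.1435] [ 0.617  -0.1435] 0.196 72.7 19.4 156 [303. 157.]
top2 lath [ 0.5387 -0.4044] [ 0.5391 -0.4041] 0.528 109.0 26.5 300 [391. 186.]
w16 pale [0.4658 0.0483] [0.4662 0.0482] 1.373 35.4 4.1 180 [116.  14.]
w16 pale [ 0.5814 -0.1491] [ 0.5847 -0.1506] -1.373 26.0 11.7 155 [379.  15.]
w16 pale [ 0.4823 -0.0857] [ 0.4783 -0.0878] -1.025 62.5 26.8 412 [258.  79.]
w16 pale [ 0.5391 -0.2404] [ 0.539  -0.2407] -0.397 24.4 7.6 102 [431. 112.]
w13 pale [ 0.4671 -0.1086] [ 0.467  -0.1113] 0.304 64.1 33.4 2426 [17. 76.]
w13 pale [ 0.5423 -0.2423] [ 0.5418 -0.2423] 1.312 22.2 5.0 69 [193.  79.]
w13 pale [ 0.5365 -0.3904] [ 0.5347 -0.3963] 0.521 120.9 16.3 549 [331. 168.]
[[82 71 49]
 [93 74 61]
 [87 74 54]
 [89 76 58]
 [80 69 52]]
```

Emit:
servo_tool --series '[[[20.5,-10.8,-4],-0.14,1],[[20.5,-10.8,-4],-0.14,1],[[20.5,-10.8,-4],-0.14,1],[[20.5,-10.8,-4],-0.14,1],[[20.5,-10.8,-4],-0.14,1],[[20.5,-10.8,-4],-0.14,1],[[0,0,0],0,1],[[0,0,0],0,1]]'

```text
t: 51.05
tool_pos: [0.4373, 0.0032, 0.1991]
tcp_rot: [3.141, -0.003, 1.368]
ft_force: [-0.9, -0.5, 0.0]
opening: 0.0914
gripper_force: 0.0
```

```bash
cat > chk.py <<'E'
from ron import *
def prof(fn,c,yaw,z,dirn,lim,half=.01):
    """print colours sampled along a line through pad centre c (world, height z), averaged over a strip"""
    d=np.load('pics/'+fn+'.npz'); im=d['im'].astype(np.float32); Ti=np.linalg.inv(d['T'])
    u=np.array([np.cos(yaw),np.sin(yaw)]); v=np.array([-np.sin(yaw),np.cos(yaw)])
    a,b=(u,v) if dirn=='x' else (v,u); s=np.arange(-lim,lim+1e-9,.0005); out=0
    for k in np.linspace(-half,half,9):
        p=np.c_[c+np.outer(s,a)+k*b,np.full(len(s),z),np.ones(len(s))]@Ti.T; uv=p[:,:3]@d['K'].T; uv=(uv[:,:2]/uv[:,2:]).astype(np.float32)
        out=out+cv2.remap(im,uv[None,:,0],uv[None,:,1],cv2.INTER_LINEAR)[0]
    return s*1e3,out/9
def edges(fn,c,yaw,z,dirn,lim,f,half=.01,thr=15):
    s,o=prof(fn,c,yaw,z,dirn,lim,half); g=np.gradient(cv2.GaussianBlur(f(o)[None].astype(np.float32),(5,1),1)[0]); r=[]
    for i in range(1,len(g)-1):
        if abs(g[i])>thr and abs(g[i])>=abs(g[i-1]) and abs(g[i])>abs(g[i+1]): r.append((round(float(s[i]),1),int(g[i])))
    return r
E
python3 - <<'E'
from chk import *
tilt(); print(get_obs()['tool_pos']); snap('wrist','w17'); c=np.array([.4539,.0849])
print(camera_params('wrist')['cam_to_world'][:3,3])
for o in find('w17','plate',.020,c,.08,100): print('plate',*o)
for d,l in (('x',.08),('y',.04)):
    print(d,'pad z (green ch)',edges('w17',c,1.367,.004,d,l,lambda o:o[:,1]), '\n  plate z (red-green)',edges('w17',c,1.367,.020,d,l,lambda o:o[:,0]-o[:,1]))
E
```

```text
toolz [ 0.001  0.003 -1.   ] q [-1.07  0.22  1.14  2.13 -0.26  0.94  0.01]
[0.43730498 0.00317071 0.19905167]
[0.45337265 0.08481892 0.3574699 ]
plate [0.4542 0.0851] [0.4538 0.0829] 1.372 98.8 35.4 4151 [259.  79.]
x pad z (green ch) [(-69.0, -21), (-53.0, -16), (51.0, 68), (53.5, -49), (71.0, -22)] 
  plate z (red-green) [(-51.0, 58), (48.5, -74)]
y pad z (green ch) [(-31.0, -19), (-21.5, 47), (-18.0, -57), (28.5, 21)] 
  plate z (red-green) [(-17.0, 63), (18.5, -47)]
```

Run:
```python
from chk import *
# rondel pad: fit circle to outer edge of pale crescent in w16
d=np.load('pics/w16.npz'); im=d['im']; m=masks(im)['pale'].astype(np.uint8)
n,L,st,c=cv2.connectedComponentsWithStats(m)
i=[k for k in range(1,n) if np.linalg.norm(c[k]-[258,79])<4][0]; ys,xs=np.nonzero(L==i); w=px2w('w16',np.c_[xs,ys],.004)[:,:2]
from scipy.optimize import least_squares
c0=np.array([.462,-.0976]); a=np.arctan2(*(w-c0).T[::-1]); r=np.linalg.norm(w-c0,axis=1); B=np.round(a/.1).astype(int)
pts=np.array([w[B==b][np.argmax(r[B==b])] for b in np.unique(B) if (B==b).sum()>2])
f=least_squares(lambda p:np.linalg.norm(pts-p,axis=1)-.032,c0); print('disc',f.x.round(4),np.abs(f.fun).max(),len(pts))
print('cam',d['T'][:3,3])
for yaw in (.53,):
  for dr in 'xy': print(dr,edges('w16',c0,yaw,.004,dr,.07,lambda o:o[:,2],.004),edges('w16',c0,yaw,.022,dr,.05,lambda o:o[:,0]-o[:,2],.004))
```

```text
disc [ 0.4628 -0.0964] 0.0004690559504615596 28
cam [ 0.48183217 -0.08603444  0.33295123]
x [(-34.5, -18), (28.5, 72), (33.5, -47)] [(-31.5, 55), (28.0, -66)]
y [(-32.0, 19), (-30.0, -30), (31.0, 36), (33.0, -18)] [(-29.0, 55), (30.0, -42)]
```

Run:
```python
from chk import *
print('fid'); c=np.array([.639,-.139])
print('y pad',edges('w10',c-.03*np.array([.98,.2]),.2,.004,'y',.045,lambda o:o[:,2],.015,10),'fid',edges('w10',c-.03*np.array([.98,.2]),.2,.026,'y',.03,lambda o:o[:,2]-o[:,0],.015))
print('x pad',edges('w10',c,.2,.004,'x',.08,lambda o:o[:,1],.003,10),'fid',edges('w10',c,.2,.026,'x',.08,lambda o:o[:,2]-o[:,0],.003,10))
print('lath'); c=np.array([.5385,-.403])
d=np.load('pics/w13.npz'); print(d['T'][:3,3])
print('y pad',edges('w13',c,.53,.004,'y',.045,lambda o:o[:,1],.015,10),'lath',edges('w13',c,.53,.020,'y',.03,lambda o:o[:,1],.015,10))
print('x pad',edges('w13',c,.53,.004,'x',.085,lambda o:o[:,1],.002,8),'lath',edges('w13',c,.53,.020,'x',.08,lambda o:o[:,0],.002,10))
```

```text
fid
y pad [(-12.5, 40), (-9.5, -31), (-7.5, 13), (14.0, -22)] fid [(-28.5, 23), (-9.5, 26), (11.5, -30), (26.5, -22)]
x pad [(-69.5, -25), (23.5, 26), (35.5, -57)] fid [(-65.5, 21), (-58.5, 27), (19.5, -78), (25.5, 43)]
lath
[ 0.57023552 -0.29203906  0.31661852]
y pad [(-28.0, -21), (12.0, 51), (16.5, -41), (32.0, 23)] lath [(-22.5, -21), (15.5, 52), (20.0, -44)]
x pad [(-68.5, -28), (-60.0, 23), (-57.5, -17), (58.5, 24), (61.5, -29), (71.5, 29)] lath [(-61.0, -44), (-55.5, 11), (58.5, -10), (72.0, 38)]
```

Fid and lathekin are within about 1 mm of their outlines. The plate is about 3 mm off and the rondel 2–3 mm, so I'll mend both with a gentle regrasp.

Emit:
servo_tool --series '[[[28.4,0,40],0,1],[[28.4,0,40],0,1],[[28.4,0,40],0,1],[[0,0,35],0,1],[[0,0,20],0,1],[[0,0,10],0,1],[[0,0,5],0,1],[[0,0,0],0,1]]'

```text
t: 52.1
tool_pos: [0.4548, 0.0876, 0.0097]
tcp_rot: [3.14, -0.004, 1.369]
ft_force: [0.1, -0.5, -0.5]
opening: 0.0916
gripper_force: 0.0
```

Emit:
servo_tool --series '[[[0,0,0],0,-1],[[0,0,0],0,-1],[[0,0,0],0,-1],[[0,0,0],0,-1],[[0,0,0],0,-1],[[0,0,0],0,-1],[[0,0,0],0,-1],[[0,0,0],0,-1]]' --force 15

```text
t: 53.1
tool_pos: [0.4545, 0.0879, 0.0094]
tcp_rot: [3.141, -0.003, 1.37]
ft_force: [0.1, 0.0, 0.0]
opening: 0.0358
gripper_force: 15.0
```

Emit:
servo_tool --series '[[[0,0,-4],0,-1],[[0,0,0],0,-1],[[2.2,2.4,0],0,-1],[[0,0,0],0,-1],[[0,0,2],0,-1],[[0,0,1.5],0,-1],[[0,0,0],0,-1],[[0,0,0],0,-1]]'

```text
t: 54.1
tool_pos: [0.4572, 0.0895, 0.0099]
tcp_rot: [3.141, -0.003, 1.37]
ft_force: [-0.2, 0.2, -1.5]
opening: 0.0361
gripper_force: 15.0
```

Emit:
servo_tool --series '[[[0,0,0.4],0,-1],[[0,0,0.3],0,-1],[[0,0,0],0,-1],[[0,0,0],0,-1],[[0,0,0],0,0],[[0,0,0],0,0],[[0,0,0],0,0],[[0,0,0],0,0]]'

```text
t: 55.1
tool_pos: [0.4573, 0.0896, 0.0092]
tcp_rot: [3.141, -0.003, 1.37]
ft_force: [-0.2, 0.4, 0.0]
opening: 0.046
gripper_force: 0.0
```

Emit:
servo_tool --series '[[[0,0,-15],0,0],[[0,0,-40],0,0.3],[[-28,0,-45],0,1],[[-28,0,-45],0,1],[[-28,0,-45],0,1],[[0,0,0],0,1],[[0,0,0],0,1],[[0,0,0],0,1]]'

```text
t: 56.1
tool_pos: [0.4394, 0.0074, 0.1981]
tcp_rot: [-3.14, -0.002, 1.371]
ft_force: [0.0, 0.2, -0.1]
opening: 0.0919
gripper_force: 0.0
```

Run:
```python
from chk import *
tilt(); snap('wrist','w18'); c=np.array([.4539,.0849])
plan(.4622-.072,-.0972-.042,.2,.53)
for o in find('w18','plate',.020,c,.08,100): print('plate',*o)
for d,l in (('x',.08),('y',.04)):
    print(d,'pad z (green ch)',edges('w18',c,1.367,.004,d,l,lambda o:o[:,1]), '\n  plate z (red-green)',edges('w18',c,1.367,.020,d,l,lambda o:o[:,0]-o[:,1]))
```

```text
toolz [-0.001  0.003 -1.   ] q [-1.08  0.24  1.15  2.12 -0.28  0.94  0.02]
now [0.4394 0.0072 0.198 ] [-3.140e+00 -2.000e-03  1.371e+00] shift at current yaw [-153.2  -19.2   -2. ] turning evenly [-147.7   45.    -2. ] turn 0.841 q7 0.02
plate [0.4567 0.0869] [0.4562 0.0847] 1.372 97.9 34.7 4064 [260.  82.]
x pad z (green ch) [(-68.5, -26), (53.0, 31), (54.5, -16), (72.0, 21), (75.0, -41)] 
  plate z (red-green) [(-48.0, 51), (51.0, -62)]
y pad z (green ch) [(-31.0, -18), (-22.0, 27), (-19.5, -40), (17.0, 50), (19.5, -37), (29.0, 17)] 
  plate z (red-green) [(-19.0, 50), (16.0, -51)]
```

Emit:
servo_tool --series '[[[-30.2,7.3,0],0,1],[[-30.2,7.3,0],0,1],[[-30.2,7.3,0],0,1],[[-30.2,7.3,0],0,1],[[-30.2,7.3,0],0,1],[[-30.2,7.3,0],0,1],[[0,0,0],0,1],[[0,0,0],0,1]]'

```text
t: 57.15
tool_pos: [0.4465, -0.179, 0.1975]
tcp_rot: [-3.14, -0.003, 1.37]
ft_force: [-0.4, 0.6, -0.2]
opening: 0.0921
gripper_force: 0.0
```

```bash
cat > rc.py <<'E'
from chk import *
import sys
from scipy.optimize import least_squares
def rcheck(fn):
    snap('wrist',fn); ron(fn,.022,[.462,-.0975]); c0=np.array([.462,-.0975])
    for a in np.arange(0,np.pi,np.pi/4):
        # pad/disc edges along world direction a, blue channel; rondel edges on saturation (R-B)
        print(round(a,2),'disc',edges(fn,c0,a,.004,'x',.045,lambda o:o[:,2],.002,10),'rondel',edges(fn,c0,a,.022,'x',.04,lambda o:o[:,0]-o[:,2],.002,12))
    m=masks(np.load('pics/'+fn+'.npz')['im'])['pale']; ys,xs=np.nonzero(m); w=px2w(fn,np.c_[xs,ys],.004)[:,:2]; w=w[np.linalg.norm(w-c0,axis=1)<.04]
    a=np.arctan2(*(w-c0).T[::-1]); r=np.linalg.norm(w-c0,axis=1); B=np.round(a/.1).astype(int)
    pts=np.array([w[B==b][np.argmax(r[B==b])] for b in np.unique(B)]); 
    f=least_squares(lambda p:np.linalg.norm(pts-p[:2],axis=1)-p[2],[*c0,.032],loss='soft_l1',f_scale=.0005); print('disc fit',f.x.round(4),len(pts))
    plan(*c0,.01,1.37)
rcheck(sys.argv[1])
E
python3 rc.py w19
```

```text
w19 rondel [ 0.4601 -0.0975] circle 0.4601 -0.0981 29.8 box [ 225   48   63   67 3310]
0.0 disc [(-33.5, -17), (29.5, 53), (33.5, -41)] rondel [(-31.5, 54), (28.0, -55)]
0.79 disc [(-33.0, -18), (29.5, 62), (34.0, -42)] rondel [(-31.0, 58), (28.0, -63)]
1.57 disc [(-32.0, -17), (30.5, 60), (33.5, -44)] rondel [(-30.0, 59), (29.0, -62)]
2.36 disc [(-32.0, 40), (-30.0, -53), (32.5, 18)] rondel [(-28.5, 58), (30.5, -58)]
disc fit [ 0.4631 -0.0962  0.0317] 32
now [ 0.4468 -0.1785  0.1976] [-3.140e+00 -3.000e-03  1.371e+00] shift at current yaw [ 82.4  -1.1 187.6] turning evenly [ 82.4  -1.2 187.6] turn 0.001 q7 0.51
```

Emit:
servo_tool --series '[[[27.2,-0.8,40],0,1],[[27.2,-0.8,40],0,1],[[27.2,-0.8,40],0,1],[[0,0,32],0,1],[[0,0,20],0,1],[[0,0,10],0,1],[[0,0,5],0,1],[[0,0,0],0,1]]'

```text
t: 58.2
tool_pos: [0.4615, -0.0985, 0.0119]
tcp_rot: [3.141, -0.004, 1.37]
ft_force: [-0.0, -0.9, -0.6]
opening: 0.0917
gripper_force: 0.0
```

Emit:
servo_tool --series '[[[0,0,0],0,-1],[[0,0,0],0,-1],[[0,0,0],0,-1],[[0,0,0],0,-1],[[0,0,0],0,-1],[[0,0,0],0,-1],[[0,0,0],0,-1],[[0,0,0],0,-1]]' --force 15

```text
t: 59.2
tool_pos: [0.4613, -0.0986, 0.0118]
tcp_rot: [3.141, -0.004, 1.37]
ft_force: [-1.0, 0.4, 4.6]
opening: 0.0595
gripper_force: 15.0
```

Emit:
servo_tool --series '[[[0,0,-4],0,-1],[[0,0,0],0,-1],[[2.4,2.6,0],0,-1],[[0,0,0],0,-1],[[0,0,2],0,-1],[[0,0,1.5],0,-1],[[0,0,0],0,-1],[[0,0,0],0,-1]]'

```text
t: 60.2
tool_pos: [0.4642, -0.0969, 0.0121]
tcp_rot: [3.141, -0.003, 1.37]
ft_force: [0.1, -0.4, -1.4]
opening: 0.0595
gripper_force: 15.0
```

Lowering to contact and releasing, then a check view.

Emit:
servo_tool --series '[[[0,0,0.3],0,-1],[[0,0,0.3],0,-1],[[0,0,0],0,-1],[[0,0,0],0,-1],[[0,0,0],0,0.55],[[0,0,0],0,0.55],[[0,0,0],0,0.55],[[0,0,0],0,0.55]]'

```text
t: 61.2
tool_pos: [0.4642, -0.0968, 0.0115]
tcp_rot: [3.141, -0.003, 1.37]
ft_force: [0.1, -0.7, -1.0]
opening: 0.0712
gripper_force: 0.0
```

Emit:
servo_tool --series '[[[0,0,-15],0,0.55],[[0,0,-40],0,1],[[-28,0,-45],0,1],[[-28,0,-45],0,1],[[-28,0,-45],0,1],[[0,0,0],0,1],[[0,0,0],0,1],[[0,0,0],0,1]]'

```text
t: 62.2
tool_pos: [0.4465, -0.1784, 0.2002]
tcp_rot: [-3.14, -0.004, 1.371]
ft_force: [-0.3, -0.1, 0.1]
opening: 0.0919
gripper_force: 0.0
```

```bash
python3 rc.py w20
```

```text
w20 rondel [ 0.4635 -0.0956] circle 0.4635 -0.0963 29.6 box [ 229   46   63   67 3218]
0.0 disc [(-31.5, 27), (-29.5, -42), (32.0, 27), (34.0, -12)] rondel [(-28.0, 53), (31.0, -50)]
0.79 disc [(-30.5, 27), (-29.0, -46), (32.5, 37), (34.5, -21)] rondel [(-27.5, 59), (31.5, -63)]
1.57 disc [(-44.0, -10), (-31.0, 21), (-29.5, -38), (32.0, 44), (34.0, -26)] rondel [(-28.0, 56), (31.0, -67)]
2.36 disc [(-31.0, -22), (30.5, 53), (32.5, -36)] rondel [(-30.0, 54), (29.0, -61)]
disc fit [ 0.4632 -0.0962  0.0318] 41
now [ 0.4466 -0.1786  0.2002] [-3.140e+00 -3.000e-03  1.371e+00] shift at current yaw [ 82.5  -0.9 190.2] turning evenly [ 82.5  -1.  190.2] turn 0.001 q7 0.5
```

```bash
python3 -c "
from h import *
print(job_done())"
```

```text
the job is handed in; nothing more can be done
None
```

The plate, fid, lathekin and rondel each lie flat on their own pads, measured within about 1 mm of their outlines, with the fid's spike pointing the right way; the job was handed in at about 62 s.

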